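Pack an order of honey pills

ROBOT

A 6-joint arm with a two-finger parallel gripper is mounted at the origin on the work surface. World frame = base frame: x ahead of the robot, y to its left, z up, the work surface at z = 0. Lengths are in mm, angles in degrees, forces in N, time in s.
With the tool pointing down it reaches from about 350 to 800 mm from the base axis. Payload 7.3 kg.
Tool frame: the origin (TCP) lies on the centre line of the jaws, within the pads' length; the fingertips stand robot.finger_overhang ahead of it and the grasp point (between the pads) is the TCP (robot.finger_overhang is the distance from the TCP to the fingertips, in mm); z points along the fingers, y is the line along which they close (so a half turn about z gives the same grasp; the last joint's range is limited). The gripper opens to 85 mm and grips with 20 to 120 N. Pads are 22 mm wide; open, the fingers measure 114 mm over their backs; the gripper's body (76 mm by 85 mm) begins 54 mm behind the grasp point. The pads swing forward as they close: fully open they stand 13 mm farther back than shut.
Start: joints at [-76.433, 19.595, 87.324, -0, 73.075, -8.365], TCP at [196.12, -487.011, 250.322] pointing down, gripper open.
Joint ranges: [-145.02, 145.02], [-44.19, 115.74], [2.07, 154.8], [-57.11, 237.11], [16.16, 152.29], [-177.93, 177.93]. Speed limits (degrees/s): [147.25, 147.25, 180, 180, 180, 180].

INTERFACE

Orientations are given as [roll, pitch, yaw] about the fixed x, y, z axes, in that order (R = Rz(yaw) Ry(pitch) Rx(roll)).
In Python, from cell import robot gives the robot as it stands.
- The arm moves only by the shell command python3 steer.py 'ROWS' [FORCE]. ROWS is a JSON list of rows, 1 to 10 of them, each of 7 numbers: a rotation vector rx, ry, rz in degrees, then dx, dy, dz in mm, then the finger opening in mm; each row shifts and turns the commanded pose from where the row before left it, along the tool's axes as they then stand; what a row does not reach is not made up. A row lasts 1/10 s, in which the tool goes at most 50 mm and 8.59 degrees, less where a joint would pass 70% of its speed; a pose out of reach is approached as far as the arm can. The fingers move at their own pace and stop on an object; FORCE is the grip in N (left out, the last holds). Time passes only in rows, so rows that do not move let the fingers close. It prints the time, the measured TCP pose, the force, the opening and the grip force at its end.
- robot.state(): the state, without advancing time (a new reading comes with each control period).
- robot.capture(name): name is "scene" or "top"; returns a dict with "img" (420x560x3 uint8, red, green, blue), "z_map" (420x560 float32, mm along the optical axis (not along the pixel's ray), 0 where there is no reading), "fx", "fy", "cx", "cy" (pixels), "k1" (the pictures are not rectified: a ray, as slopes to the right and down, at radius r is drawn at 1 + k1 r^2 times it, then the intrinsics apply), "world_from_camera" (4x4, takes a point from camera to world coordinates). Camera axes: x right, y down, z forward; pixel columns grow to the right and rows downward; lengths in mm; the calibration is good to about 2 mm. A picture is of the moment at which its call begins.
- robot.hand_in(): hands the job in; it is judged then, once.
The state is a dict: "time_s": time; "joints": joint angles; "qd": joint speeds; "joint_torque": joint torques, N m; "tcp_pos": TCP position; "ee_rot": TCP orientation; "ft_force": force on the tool from outside, world axes, zero at the start; "wrist_torque": the same for the moment, N m; "width": finger opening in mm; "grasp_force": force on a finger pad.
Only numpy, scipy, OpenCV 4.12 (cv2) and the standard library are available. Lean on these libraries where they do the work, as an engineer would, in place of code of your own. Each camera call takes 0.05 s, during which the arm holds its last target. There are 200 camera calls.

TASK

Turn the carousel by its hub handle until the amber tub stands at the yellow gate marker, then lift it out and stand it in the middle of the scale pan. With the scoop, never with the fingers, move every pill from the steel tray into the amber tub, then put the gold lid squarely on it, fully seated, while it stands on the scale. Finally set the closed tub back down in its pocket at the gate, stand the scoop back on the middle of its blue mat, leave the other tubs in the carousel and do not disturb the jars.

Things in the scene. Friction and masses are not known exactly. Their poses are not given: they have to be found in the camera images.
- gate (a point): fixed point where the centre of a tub's underside lies when its carousel pocket faces the yellow gate marker (a low yellow block, 90 mm wide, 22 mm high, 77 mm further out). It lies 115 mm from the carousel's axis, 29 mm above the table; the gate looks roughly at the robot
- hub_grip (a point): centre of the carousel's hub handle, on the turning axis, 124 mm above the table: a black bar 80 mm long (this point's x axis), 16 mm thick (y), from 102 to 147 mm above the table, on a post 36 mm thick. It turns with the white disc, either way without end; friction of 0.12 N m holds it where it is left
- foot: fixed foot of the carousel, origin on the turning axis at table height. The white disc above it (340 mm across, top 29 mm above the table) has four pockets at 90 degrees, on the x and y axes of hub_grip, each with a rim 8 mm high on three sides (open towards the hub) and 5 mm of play; a tub in a pocket has its 64 mm side radial, its centre 115 mm from the axis
- tub_amber: amber (orange-brown) open rectangular tub, starts in a carousel pocket: 64 mm (x) by 110 mm (y), 80 mm high, walls and floor 4 mm, 0.13 kg. Origin: centre of its underside, z up. Grip it from above across its 64 mm side
- tub_green: green tub of the same shape in another pocket of the carousel; to be left in it. Origin: centre of its underside
- tub_white: white tub of the same shape in another pocket of the carousel; to be left in it. Origin: centre of its underside
- pan (a point): centre of the top of the fixed scale pan, a steel plate 130 mm (x) by 160 mm (y), 35 mm above the table. A low black display (120 mm wide, 22 mm high) stands along its +x edge
- tray: fixed open steel tray with the pills: outside 238 mm (x) by 80 mm (y) by 56 mm high, walls and floor 4 mm. Origin: centre of its underside; its -x end points roughly at the robot. Pills start in its -x half (centres at x = -97 to +5 mm); its +x end is empty, so the scoop can be set down there and pushed to the -x end wall
- pill1: honey pill: a yellow wax-shelled ball of 26 mm diameter, 12 g, slippery on the metal (friction about 0.25), that hardly rolls by itself (it starts rolling on slopes over about 9 degrees). Origin: its centre. 4 to 8 pills are present; an absent one has no pose
- pill2: honey pill: a yellow wax-shelled ball of 26 mm diameter, 12 g, slippery on the metal (friction about 0.25), that hardly rolls by itself (it starts rolling on slopes over about 9 degrees). Origin: its centre. 4 to 8 pills are present; an absent one has no pose
- pill3: honey pill: a yellow wax-shelled ball of 26 mm diameter, 12 g, slippery on the metal (friction about 0.25), that hardly rolls by itself (it starts rolling on slopes over about 9 degrees). Origin: its centre. 4 to 8 pills are present; an absent one has no pose
- pill4: honey pill: a yellow wax-shelled ball of 26 mm diameter, 12 g, slippery on the metal (friction about 0.25), that hardly rolls by itself (it starts rolling on slopes over about 9 degrees). Origin: its centre. 4 to 8 pills are present; an absent one has no pose
- pill5: honey pill: a yellow wax-shelled ball of 26 mm diameter, 12 g, slippery on the metal (friction about 0.25), that hardly rolls by itself (it starts rolling on slopes over about 9 degrees). Origin: its centre. 4 to 8 pills are present; an absent one has no pose
- pill6: honey pill: a yellow wax-shelled ball of 26 mm diameter, 12 g, slippery on the metal (friction about 0.25), that hardly rolls by itself (it starts rolling on slopes over about 9 degrees). Origin: its centre. 4 to 8 pills are present; an absent one has no pose
- pill7: honey pill: a yellow wax-shelled ball of 26 mm diameter, 12 g, slippery on the metal (friction about 0.25), that hardly rolls by itself (it starts rolling on slopes over about 9 degrees). Origin: its centre. 4 to 8 pills are present; an absent one has no pose
- pill8: honey pill: a yellow wax-shelled ball of 26 mm diameter, 12 g, slippery on the metal (friction about 0.25), that hardly rolls by itself (it starts rolling on slopes over about 9 degrees). Origin: its centre. 4 to 8 pills are present; an absent one has no pose
- scoop: aluminium scoop, 0.14 kg, standing on the mat. Flat floor 88 (x) by 66 (y) by 3 mm, front lip at x = -44 mm; front half with side curbs 5 mm high, rear half (x > 0) with side walls 37 mm high, 60 mm apart; back wall at x = 44 mm, 48 mm high. Upright red handle at x = 18 to 42 mm, 16 mm thick in y, 43 to 128 mm above the underside: grip it across y. Origin: centre of the underside
- mat: fixed blue mat of the scoop, 150 mm (x) by 140 mm (y), 4 mm thick. Origin: centre of its underside
- lid: gold lid of the amber tub, 0.07 kg, on the table: a plug 50 (x) by 94 (y) by 6 mm under a plate 64 by 110 by 5 mm; black grip bar on top, 14 (x) by 50 mm (y), 11 to 35 mm above the underside. Origin: centre of the plug's underside. Seated, either way round, the plate rests on the tub's rim (plug inside, 3 to 4 mm play) and the lid's origin is 74 mm above the tub's
- jar_a: loose jar with a gold lid, 60 mm across, 85 mm high, a bystander. Origin: centre of its underside
- jar_b: loose dark jar with a gold lid, 60 mm across, 85 mm high, a bystander. Origin: centre of its underside
- jar_c: loose jar with a gold lid, 60 mm across, 85 mm high, a bystander. Origin: centre of its underside

How it is judged (in metres and radians):
On the way, in this order (a step that is already met when the one before it is completed fails the run):
1. the amber tub stands in its carousel pocket at the gate (horizontal distance between tub_amber and gate below 0.022 m and z of tub_amber in the frame of gate below 0.006 m and linear speed of tub_amber below 0.03 m/s), for 0.2 s.
2. the amber tub stands released on the middle of the scale pan (horizontal distance between tub_amber and pan below 0.03 m and angle between tub_amber's own z axis and vertical below 0.08 rad and z of tub_amber in the frame of pan between -0.006 and 0.006 m and linear speed of tub_amber below 0.03 m/s and contact force between the fingers and tub_amber below 0.3 N), for 0.3 s.
3. every pill is in the amber tub (x of pill1 in the frame of tub_amber between -0.03 and 0.03 m and y of pill1 in the frame of tub_amber between -0.053 and 0.053 m and z of pill1 in the frame of tub_amber between 0 and 0.072 m and x of pill2 in the frame of tub_amber between -0.03 and 0.03 m and y of pill2 in the frame of tub_amber between -0.053 and 0.053 m and z of pill2 in the frame of tub_amber between 0 and 0.072 m and x of pill3 in the frame of tub_amber between -0.03 and 0.03 m and y of pill3 in the frame of tub_amber between -0.053 and 0.053 m and z of pill3 in the frame of tub_amber between 0 and 0.072 m and x of pill4 in the frame of tub_amber between -0.03 and 0.03 m and y of pill4 in the frame of tub_amber between -0.053 and 0.053 m and z of pill4 in the frame of tub_amber between 0 and 0.072 m and x of pill5 in the frame of tub_amber between -0.03 and 0.03 m and y of pill5 in the frame of tub_amber between -0.053 and 0.053 m and z of pill5 in the frame of tub_amber between 0 and 0.072 m and x of pill6 in the frame of tub_amber between -0.03 and 0.03 m and y of pill6 in the frame of tub_amber between -0.053 and 0.053 m and z of pill6 in the frame of tub_amber between 0 and 0.072 m and x of pill7 in the frame of tub_amber between -0.03 and 0.03 m and y of pill7 in the frame of tub_amber between -0.053 and 0.053 m and z of pill7 in the frame of tub_amber between 0 and 0.072 m and x of pill8 in the frame of tub_amber between -0.03 and 0.03 m and y of pill8 in the frame of tub_amber between -0.053 and 0.053 m and z of pill8 in the frame of tub_amber between 0 and 0.072 m), for 0.3 s.
4. the gold lid is seated on the amber tub, with the pills in it, on the scale (all of step 3 and horizontal distance between tub_amber and pan below 0.03 m and angle between tub_amber's own z axis and vertical below 0.08 rad and z of tub_amber in the frame of pan between -0.006 and 0.006 m and linear speed of tub_amber below 0.03 m/s and x of lid in the frame of tub_amber between -0.008 and 0.008 m and y of lid in the frame of tub_amber between -0.009 and 0.009 m and z of lid in the frame of tub_amber between 0.069 and 0.0785 m and angle between the z axis of lid and the z axis of tub_amber, either way round below 0.06 rad and contact force between the fingers and lid below 0.3 N), for 0.3 s.
At the end, for the whole second after the job is handed in: Amber tub upright and still in the pocket at the gate (within 25 mm of the gate point, down on the disc), every pill in it, gold lid seated on it (centred within 8 mm, plate on the rim within 4 mm, level); scoop standing flat and still, its origin within 45 mm of the mat's centre (all of step 3 and horizontal distance between tub_amber and gate below 0.025 m and angle between tub_amber's own z axis and vertical below 0.05 rad and z of tub_amber in the frame of gate between -0.005 and 0.005 m and linear speed of each of tub_amber, scoop below 0.03 m/s and x of lid in the frame of tub_amber between -0.008 and 0.008 m and y of lid in the frame of tub_amber between -0.009 and 0.009 m and z of lid in the frame of tub_amber between 0.069 and 0.0785 m and angle between the z axis of lid and the z axis of tub_amber, either way round below 0.06 rad and horizontal distance between scoop and mat below 0.045 m and angle between scoop's own z axis and vertical below 0.1 rad and z of scoop in the frame of mat between -0.003 and 0.012 m); the robot touches nothing.
It fails at once if a pill is touched by the fingers (contact force between the fingers and pill1 above 0.5 N or contact force between the fingers and pill2 above 0.5 N or contact force between the fingers and pill3 above 0.5 N or contact force between the fingers and pill4 above 0.5 N or contact force between the fingers and pill5 above 0.5 N or contact force between the fingers and pill6 above 0.5 N or contact force between the fingers and pill7 above 0.5 N or contact force between the fingers and pill8 above 0.5 N).
It fails at once if the green or white tub is lifted out or tipped (height (world z) of any of tub_green, tub_white above 0.06 m or height (world z) of any of tub_green, tub_white below 0.015 m or angle between any of tub_green, tub_white's own z axis and vertical above 0.4 rad).
It fails at once if a bystander jar is pushed more than 40 mm away or tipped (distance of any of jar_a, jar_b, jar_c from where it was at the start of the episode above 0.04 m or angle between any of jar_a, jar_b, jar_c's own z axis and vertical above 0.5 rad).
Of pill1, pill2, pill3, pill4, pill5, pill6, pill7, pill8 only 4 to 8 are there at a start; the rules pass over those that are not, and their reading is None.
At some moment in a run one of lid, scoop may be knocked a few centimetres aside while the robot is not near it.
It also fails if it takes over 210 s, if anything falls off the work surface, if the arm or the gripper's body presses on something with over 40 N, if the wrist force passes 120 N, or if a joint passes its speed limit or range.

## Working session

There is one attempt and no reset: what is moved stays moved. The work goes in short steps, Python scripts to look and compute and a shell command to move; the robot and the scene stay as the last step left them, time stands still between calls to the robot, and variables do not carry over. Pictures are saved under pics/ and viewed, at most 14 in all, crops included, and the job is handed in when it is done.

```bash
ls; mkdir -p pics; cat > h.py <<'E'
import numpy as np,cv2
from cell import robot
def cap(n):
    c=robot.capture(n); return c
def cloud(c):
    h,w=c["z_map"].shape
    u,v=np.meshgrid(np.arange(w),np.arange(h))
    K=np.array([[c["fx"],0,c["cx"]],[0,c["fy"],c["cy"]],[0,0,1.]])
    p=cv2.undistortPoints(np.stack([u,v],-1).reshape(-1,1,2).astype(float),K,np.array([c["k1"],0,0,0.])).reshape(h,w,2)
    d=np.dstack([p,np.ones((h,w))])
    T=np.array(c["world_from_camera"])
    P=(d*c["z_map"][...,None])@T[:3,:3].T+T[:3,3]
    P[c["z_map"]==0]=np.nan
    return P,d@T[:3,:3].T,T[:3,3]
def plane(c,uv,z):
    P,d,o=cloud(c); uv=np.array(uv,float)
    r=np.array([d[int(round(v)),int(round(u))] for u,v in uv.reshape(-1,2)])
    return o+r*((z-o[2])/r[:,2])[:,None]
def save(c,n,crop=None,s=1):
    im=c["img"][...,::-1]
    if crop: x0,y0,x1,y1=crop; im=im[y0:y1,x0:x1]
    cv2.imwrite("pics/"+n,cv2.resize(np.ascontiguousarray(im),None,fx=s,fy=s,interpolation=cv2.INTER_CUBIC))
E
python3 - <<'E'
from h import *
print(robot.state(), robot.finger_overhang)
for n in("scene","top"):
    c=cap(n); save(c,n+"0.png",s=1.4)
    print(n,c["fx"],c["k1"],np.round(c["world_from_camera"],3).tolist(),(c["z_map"]>0).mean())
    np.savez(n+"0.npz",**c)
E
```

```text
cell.py
pics
steer.py
{'time_s': 0.0, 'joints': array([-7.64347553e+01,  1.96370131e+01,  8.73782707e+01,  4.38521595e-04,
        7.30753548e+01, -8.36498158e+00]), 'qd': array([ 0.04957637, -0.11233474, -0.01836542,  0.02429938, -0.06182816,
        0.00522009]), 'joint_torque': array([ 1.97452471e-03, -4.33668244e+01, -2.46010870e+01, -3.36429969e-05,
        7.81797920e-03,  1.97229497e-05]), 'tcp_pos': array([ 196.00922661, -486.62494914,  249.61438426]), 'ee_rot': array([-1.79910387e+02, -1.36008181e-02,  2.19300877e+01]), 'ft_force': array([ 0.17075683, -0.34411618, -0.52405985]), 'wrist_torque': array([0.02337801, 0.02435957, 0.01412038]), 'grasp_force': 0.0, 'width': 85.23750887860884} 19.0
scene 409.67864044704885 0.008238231404394785 [[0.719, 0.389, -0.577, 1329.131], [0.695, -0.395, 0.6, -716.358], [0.006, -0.832, -0.554, 789.383], [0.0, 0.0, 0.0, 1.0]] 0.995531462585034
top 410.89331835946257 -0.06186105921048074 [[-0.002, -0.998, 0.068, 527.352], [-1.0, 0.003, 0.01, 30.411], [-0.01, -0.068, -0.998, 1239.281], [0.0, 0.0, 0.0, 1.0]] 0.9960331632653061
```
View pics/scene0.png

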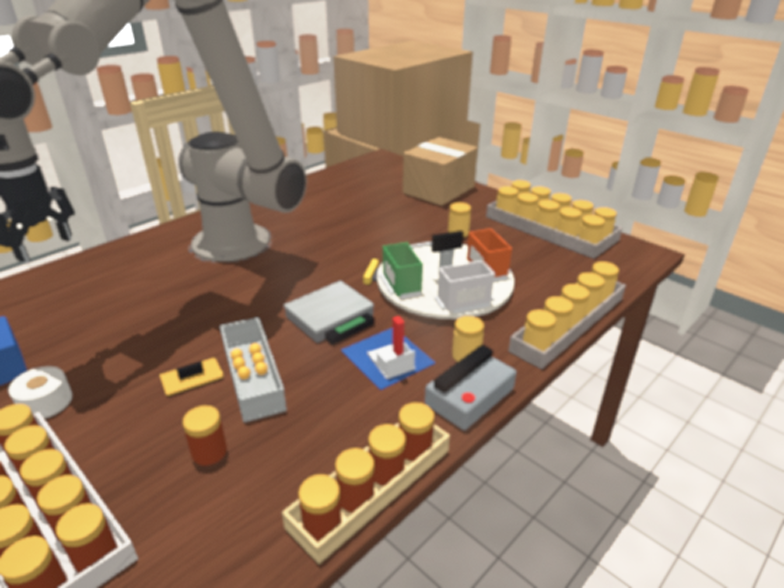

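View pics/top0.png

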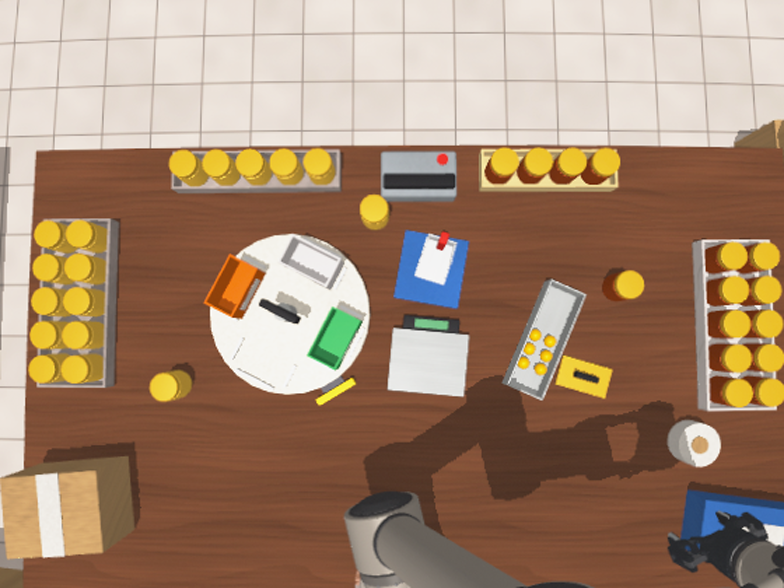

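The scene view shows the carousel with amber tub at (488,250), white and green tubs, the scale at (330,310), the mat with the scoop at (390,355), the tray with 6 pills at (250,365), and the lid at (190,375). In the top view (784 px wide) the disc is at (290,314), with amber at (235,286), green at (336,338), white at (313,262) and an empty pocket at (265,360). The gate block is at (336,391), pan at (428,362), mat at (432,268), tray at (545,338) and lid at (584,376).

```bash
cat >> h.py <<'E'
ROI={}
def hsv(c): return cv2.cvtColor(c["img"],cv2.COLOR_RGB2HSV).astype(int)
def rect(P,m,mn=15):
    m=cv2.morphologyEx(m.astype(np.uint8),cv2.MORPH_OPEN,np.ones((2,2)))
    n,l,s,_=cv2.connectedComponentsWithStats(m)
    out=[]
    for i in range(1,n):
        if s[i,4]<mn: continue
        q=P[l==i]; q=q[~np.isnan(q[:,2])]
        if len(q)<mn: continue
        (x,y),(a,b),t=cv2.minAreaRect(q[:,:2].astype(np.float32))
        if a<b: a,b,t=b,a,t+90
        t=(t+90)%180-90
        out.append([x,y,np.median(q[:,2]),q[:,2].min(),q[:,2].max(),a,b,t,len(q)])
    return np.array(out)
E
python3 - <<'E'
from h import *
np.set_printoptions(suppress=True,precision=1,linewidth=150)
for n in("top","scene"):
    c=dict(np.load(n+"0.npz")); P,_,_=cloud(c); H=hsv(c); h,s,v=H[...,0],H[...,1],H[...,2]
    x,y,z=P[...,0],P[...,1],P[...,2]
    W=(x>250)&(x<800)&(abs(y)<480)
    ms=dict(amber=(s>180)&(h>3)&(h<18)&(z>90)&(z<125),green=(h>50)&(h<80)&(s>100)&(z>95)&(z<125),
     white=(s<45)&(v>120)&(z>98)&(z<120)&(x>450)&(y>0), hub=(v<70)&(z>120)&(z<160)&(y>50),
     disc=(s<40)&(v>190)&(z>20)&(z<35)&(y>50), pan=(s<40)&(z>28)&(z<41)&(abs(y)<150)&(x<560), gate=(h>20)&(h<35)&(s>120)&(z>12)&(z<30)&(x<500),
     tray=(s<60)&(z>50)&(z<62)&(y<-100), pills=(h>15)&(h<35)&(s>120)&(z>15)&(z<40)&(y<-100)&(x<650), lid=(h>15)&(h<35)&(s>120)&(z>5)&(z<20)&(y<-150),
     bar=(v<60)&(z>25)&(z<45)&(y<-150), mat=(h>100)&(h<120)&(s>120)&(z<15), red=(h<5)&(s>180)&(z>100),redall=((h<5)|(h>174))&(s>170)&(z>40), jars=(h>15)&(h<35)&(s>120)&(z>75)&(z<95),disp=(v<90)&(z>17)&(z<28)&(x>450)&(abs(y)<150))
    for k,m in ms.items(): print(n,k); print(rect(P,m&W))
E
```

```text
top amber
[[632.7 386.2  95.6  -1.4 112.7 127.4  33.4 -42.7 139. ]
 [600.5 350.   97.5  27.4 113.4 136.4  56.  -59.2 154. ]]
top green
[[519.4 119.1  76.6  39.6 111.5  80.8   1.  -27.4  52. ]
 [468.  146.6  74.4  27.6 111.9  28.6   2.8 -34.5  17. ]]
top white
[[714.3 208.9 106.4  74.3 111.8  63.7  15.9  77.1  50. ]
 [676.6 255.2 100.3  31.6 113.2  26.4  25.5  31.1  25. ]
 [690.  160.6 103.4  78.6 111.9  24.9   2.   63.5  16. ]
 [651.4 154.6  92.5  39.4 113.8  65.   15.9 -42.1  51. ]
 [585.  245.6 103.1  85.  106.8  21.    7.3  62.8  25. ]]
top hub
[[576.9 263.6 146.1  28.1 151.3  95.6  19.7  63.7 152. ]]
top disc
[[ 566.1  247.5   29.3   -4.6  149.4  325.7  322.2  -24.8 5658. ]
 [ 693.1  216.7   33.3   26.4   39.2   51.3   39.6   62.9  140. ]
 [ 670.3  173.7   33.1   27.3  114.7   52.    37.7   56.3  100. ]
 [ 425.7  325.9   28.5   -3.3   38.8   80.4   18.3   68.2   74. ]]
top pan
[[ 500.   114.    30.    -3.3   41.7   91.9   19.4  -28.2  137. ]
 [ 468.9  -43.3   35.3   -4.4   44.   164.   133.1   84.7 2372. ]]
top gate
[[ 480.3 -290.6   25.7   -1.1   34.1   26.5   18.5   36.2   40. 
[... 3288 characters left out ...]
   67.2   74.3  515. ]]
scene bar
[[ 444.  -373.6   28.3   17.5   37.2   41.    10.7   70.5   76. ]]
scene mat
[[674.1 -58.9   6.1  -1.   13.5 143.2 124.7  -9.8 557. ]
 [738.4  -5.1   5.7  -1.7   9.7  68.3  32.3 -47.8 107. ]]
scene red
[[722.7 -73.2 130.1 119.4 134.4   9.5   7.5  -7.7  15. ]
 [727.1 -73.3 106.1  95.4 115.8   7.4   5.1 -82.7  15. ]]
scene redall
[[722.1 -69.3 107.2  58.3 136.   19.6  15.6 -16.7 140. ]]
scene jars
[[ 433.5  474.4   79.2   67.5   86.3   35.8   13.4   19.    29. ]
 [ 786.1   71.3   86.3   73.5   90.7   58.3   38.1  -89.2  154. ]
 [ 616.7 -424.5   87.     2.5   91.   118.9   53.2  -57.5  437. ]]
scene disp
[[558.4 -41.2  21.1   2.1  30.2 133.   28.6  83.3 165. ]]
```

```bash
cat >> h.py <<'E'
def mar(q,lab=""):
    q=np.asarray(q); 
    if len(q)<5: print(lab,"few");return
    (x,y),(a,b),t=cv2.minAreaRect(q[:,:2].astype(np.float32))
    if a<b: a,b,t=b,a,t+90
    t=(t+90)%180-90
    print(lab,"c %.1f %.1f z %.1f  size %.1f %.1f ang %.1f n %d"%(x,y,np.median(q[:,2]),a,b,t,len(q)))
    return x,y,t
def near(P,m,x,y,r): return P[m&(np.hypot(P[...,0]-x,P[...,1]-y)<r)]
def big(q):  # keep points with neighbours (drop stray mixed pixels)
    from scipy.spatial import cKDTree
    k=cKDTree(q[:,:2]); n=np.array([len(i) for i in k.query_ball_point(q[:,:2],6)]); return q[n>=4]
E
python3 - <<'E'
from h import *
for n in("top","scene"):
    c=dict(np.load(n+"0.npz")); P,_,_=cloud(c); H=hsv(c); h,s,v=H[...,0],H[...,1],H[...,2]
    z=P[...,2]; print(n)
    q=near(P,(v<70)&(z>141)&(z<152),577,262,70); mar(big(q),"hub")
    q=near(P,(s<60)&(v>150)&(z>25)&(z<34),572,258,185); print("disc",cv2.minEnclosingCircle(big(q)[:,:2].astype(np.float32)))
    q=near(P,(z>103)&(z<114),617,366,75); mar(big(q),"amber rim")
    q=near(P,(z>103)&(z<114),688,208,75); mar(big(q),"white rim")
    q=near(P,(z>103)&(z<114),528,155,75); mar(big(q),"green rim")
    q=near(P,(s<60)&(z>29)&(z<41),469,-40,115); mar(big(q),"pan")
    q=near(P,(h>20)&(h<35)&(s>120)&(z>16)&(z<28),408,154,70); mar(big(q),"gate")
    q=near(P,(z>49)&(z<61),518,-263,140); mar(big(q),"tray")
    q=near(P,(h>100)&(h<120)&(s>120)&(z<10),670,-53,115); mar(big(q),"mat")
    q=near(P,(s<60)&(v>120)&(z<14),690,-55,70); mar(big(q),"scoop floor")
    q=near(P,(s<60)&(v>120)&(z>20)&(z<60),690,-55,70); mar(big(q),"scoop walls")
    q=near(P,((h<5)|(h>174))&(s>150)&(z>124)&(z<140),720,-70,60); mar(big(q),"handle top")
    q=near(P,(h>15)&(h<35)&(s>120)&(z>6)&(z<17),437,-375,75); mar(big(q),"lid")
    q=near(P,(v<70)&(z>28)&(z<41),437,-375,60); mar(big(q),"lidbar")
E
```

```text
top
hub c 576.3 253.3 z 146.6  size 76.4 14.1 ang 62.6 n 145
disc ((576.3306274414062, 255.427978515625), 169.9083251953125)
amber rim c 628.4 357.0 z 108.3  size 111.2 65.9 ang -27.4 n 224
white rim c 678.5 201.0 z 108.8  size 110.2 63.7 ang 62.8 n 170
green rim c 524.6 152.9 z 109.0  size 110.4 64.7 ang -27.4 n 193
pan c 473.6 -38.1 z 35.4  size 160.0 130.1 ang 84.7 n 2396
gate c 411.3 156.6 z 22.4  size 89.3 15.3 ang -59.1 n 155
tray c 520.4 -282.1 z 55.5  size 239.0 82.7 ang -23.9 n 389
mat c 672.0 -48.5 z 4.3  size 148.2 139.1 ang -10.4 n 1448
scoop floor c 688.6 -55.9 z 7.4  size 85.7 66.9 ang -18.6 n 567
scoop walls c 713.2 -64.2 z 41.4  size 64.9 40.5 ang 68.8 n 57
handle top c 718.6 -65.3 z 131.9  size 24.7 14.7 ang -18.3 n 48
lid c 438.8 -372.9 z 11.6  size 111.2 64.4 ang 73.2 n 672
lidbar c 441.7 -369.8 z 35.7  size 47.3 10.0 ang 73.6 n 57
scene
hub c 578.5 244.9 z 146.3  size 65.5 10.6 ang 60.0 n 57
disc ((579.827880859375, 249.31333923339844), 168.31063842773438)
amber rim c 629.5 355.6 z 108.7  size 113.2 65.6 ang -26.8 n 150
white rim c 678.5 199.3 z 108.2  size 112.4 67.9 ang 62.8 n 215
green rim c 534.6 170.0 z 109.0  size 114.4 109.9 ang -26.7 n 156
pan c 474.7 -40.3 z 37.4  size 160.7 131.7 ang 83.4 n 1190
gate c 417.2 147.9 z 23.4  size 70.9 14.4 ang -61.2 n 46
tray c 519.9 -283.5 z 56.9  size 242.0 82.6 ang -23.7 n 363
mat c 672.3 -51.9 z 6.1  size 146.1 134.7 ang -9.8 n 649
scoop floor c 687.6 -52.6 z -748.6  size 134.5 129.2 ang 43.2 n 1111
scoop walls c 710.7 -65.6 z 36.7  size 66.0 49.4 ang 69.3 n 262
handle top c 718.4 -68.0 z 132.2  size 25.9 14.8 ang -13.3 n 49
lid c 439.2 -374.3 z 13.9  size 109.8 69.4 ang 73.6 n 487
lidbar c 443.0 -374.9 z 35.3  size 41.8 12.6 ang 72.3 n 67
```

```bash
cat > g.py <<'E'
import sys; from h import *
from scipy.spatial.transform import Rotation as R
def go(x,y,z,yaw,tilt=0):
    """tilt>0: tool leans about its own y"""
    s=robot.state(); Rc=R.from_euler("xyz",s["ee_rot"],degrees=True)
    Rt=R.from_euler("z",yaw,degrees=True)*R.from_euler("x",180,degrees=True)*R.from_euler("y",tilt,degrees=True)
    d=np.array([x,y,z])-s["tcp_pos"]
    f=lambda a:np.round(a,1).tolist()
    print("t",round(s["time_s"],1),"pos",f(s["tcp_pos"]),"rot",f(s["ee_rot"]),"F",f(s["ft_force"]),"w",f(s["width"]))
    print(" rotvec",f((Rc.inv()*Rt).as_rotvec(degrees=True))," shift before turn",f(Rc.inv().apply(d))," after turn",f(Rt.inv().apply(d)))
if __name__=="__main__": go(*map(float,sys.argv[1:]))
E
python3 g.py 576.4 255 220 62.7
```

```text
t 0.1 pos [196.0, -486.7, 249.7] rot [-179.9, -0.0, 21.9] F [-0.3, -0.0, 0.1] w 85.2
 rotvec [-0.1, -0.0, -40.8]  shift before turn [629.9, -545.9, 30.6]  after turn [833.5, -2.2, 29.7]
```

```bash
python3 steer.py '[[0,0,-8.15,0,0,0,85],[0,0,-8.15,0,0,0,85],[0,0,-8.15,0,0,0,85],[0,0,-8.15,0,0,0,85],[0,0,-8.15,0,0,0,85],[0,0,0,40,0,0,85],[0,0,0,40,0,0,85],[0,0,0,40,0,0,85],[0,0,0,40,0,0,85],[0,0,0,40,0,0,85]]' 80
python3 steer.py '[[0,0,0,40,0,0,85],[0,0,0,40,0,0,85],[0,0,0,40,0,0,85],[0,0,0,40,0,0,85],[0,0,0,40,0,0,85],[0,0,0,40,0,0,85],[0,0,0,40,0,0,85],[0,0,0,40,0,0,85],[0,0,0,40,0,0,85],[0,0,0,40,0,0,85]]'
python3 steer.py '[[0,0,0,40,0,0,85],[0,0,0,40,0,0,85],[0,0,0,40,0,0,85],[0,0,0,40,0,0,85],[0,0,0,40,0,0,85],[0,0,0,33,-2,30,85],[0,0,0,0,0,0,85],[0,0,0,0,0,0,85]]'
python3 g.py 576.4 255 128 62.7
```

```text
time_s: 1.1
tcp_pos: [288.2, -307.7, 250.1]
ee_rot: [-180.0, -0.0, 62.7]
ft_force: [0.6, -0.6, -0.0]
width: 85.2
grasp_force: 0.0
time_s: 2.1
tcp_pos: [471.8, 47.8, 250.0]
ee_rot: [-180.0, 0.0, 62.7]
ft_force: [0.0, -0.7, 0.7]
width: 84.8
grasp_force: 0.0
time_s: 2.9
tcp_pos: [576.0, 254.2, 218.7]
ee_rot: [-179.9, 0.2, 62.8]
ft_force: [0.5, -1.0, 0.3]
width: 85.0
grasp_force: 0.0
t 2.9 pos [576.0, 254.2, 218.7] rot [-179.9, 0.2, 62.8] F [0.5, -1.0, 0.3] w 85.0
 rotvec [-0.1, 0.2, 0.1]  shift before turn [1.1, 0.2, 90.7]  after turn [0.9, 0.0, 90.7]
```

```bash
python3 steer.py '[[0,0,0,1,0,30,85],[0,0,0,0,0,30,85],[0,0,0,0,0,30,85],[0,0,0,0,0,0,10],[0,0,0,0,0,0,10],[0,0,0,0,0,0,10],[0,0,0,0,0,0,10],[0,0,0,0,0,0,10],[0,0,0,0,0,0,10]]' 40
python3 steer.py '[[0,0,-4,0,0,0,10],[0,0,-8,0,0,0,10],[0,0,-8,0,0,0,10],[0,0,-8,0,0,0,10],[0,0,-8,0,0,0,10],[0,0,-8,0,0,0,10],[0,0,-8,0,0,0,10],[0,0,-8,0,0,0,10],[0,0,-8,0,0,0,10],[0,0,-8,0,0,0,10]]'
python3 steer.py '[[0,0,-8,0,0,0,10],[0,0,-8,0,0,0,10],[0,0,-8,0,0,0,10],[0,0,-8,0,0,0,10],[0,0,-8,0,0,0,10],[0,0,-8,0,0,0,10],[0,0,-8,0,0,0,10],[0,0,-8,0,0,0,10],[0,0,-4,0,0,0,10],[0,0,-4,0,0,0,10]]'
python3 steer.py '[[0,0,0,0,0,0,10],[0,0,0,0,0,0,10]]'; python3 g.py 576.4 255 128 210.8
```

```text
time_s: 3.8
tcp_pos: [576.6, 255.6, 132.2]
ee_rot: [-180.0, -0.1, 62.7]
ft_force: [-5.7, 1.1, 7.8]
width: 15.5
grasp_force: 41.5
time_s: 4.8
tcp_pos: [575.5, 255.4, 132.2]
ee_rot: [-179.9, -0.1, 139.0]
ft_force: [-10.1, 0.7, 11.2]
width: 15.7
grasp_force: 41.9
time_s: 5.8
tcp_pos: [575.4, 254.3, 132.2]
ee_rot: [180.0, -0.2, -149.1]
ft_force: [-10.1, -4.1, 11.3]
width: 15.2
grasp_force: 42.0
time_s: 6.0
tcp_pos: [575.4, 254.3, 132.2]
ee_rot: [180.0, -0.2, -149.3]
ft_force: [-10.6, -4.2, 11.1]
width: 15.4
grasp_force: 42.1
t 6.0 pos [575.4, 254.3, 132.2] rot [180.0, -0.2, -149.3] F [-10.6, -4.2, 11.1] w 15.4
 rotvec [0.0, -0.2, -0.1]  shift before turn [-1.3, 0.1, 4.2]  after turn [-1.2, 0.1, 4.2]
```

```bash
python3 steer.py '[[0,0,0,0,0,0,85],[0,0,0,0,0,0,85],[0,0,0,0,0,0,85],[0,0,0,0,0,0,85],[0,0,0,0,0,-30,85],[0,0,0,0,0,-40,85],[0,0,0,0,0,-40,85],[0,0,0,-40,0,0,85],[0,0,0,-40,0,0,85],[0,0,0,-40,0,0,85]]'
python3 - <<'E'
from h import *
for n in("top","scene"):
    c=cap(n); P,_,_=cloud(c); H=hsv(c); h,s,v=H[...,0],H[...,1],H[...,2]
    z=P[...,2]; print(n); save(c,n+"1.png",s=1.4)
    q=near(P,(v<70)&(z>141)&(z<152),576,255,60); mar(big(q),"hub")
    q=near(P,(s>160)&(h>3)&(h<18)&(z>103)&(z<114),477.6,196,75); mar(big(q),"amber rim")
E
```

```text
time_s: 7.0
tcp_pos: [681.4, 316.8, 241.3]
ee_rot: [-180.0, 0.1, -149.3]
ft_force: [0.6, 0.3, 0.3]
width: 84.8
grasp_force: 0.0
top
hub c 576.2 252.1 z 146.4  size 75.5 15.0 ang 31.2 n 147
amber rim c 477.5 194.1 z 109.4  size 108.2 61.7 ang -59.1 n 135
scene
hub c 579.5 247.7 z 145.6  size 71.6 8.6 ang 30.7 n 45
amber rim c 484.4 193.9 z 108.5  size 120.2 35.6 ang -79.5 n 35
```

View pics/top1.png

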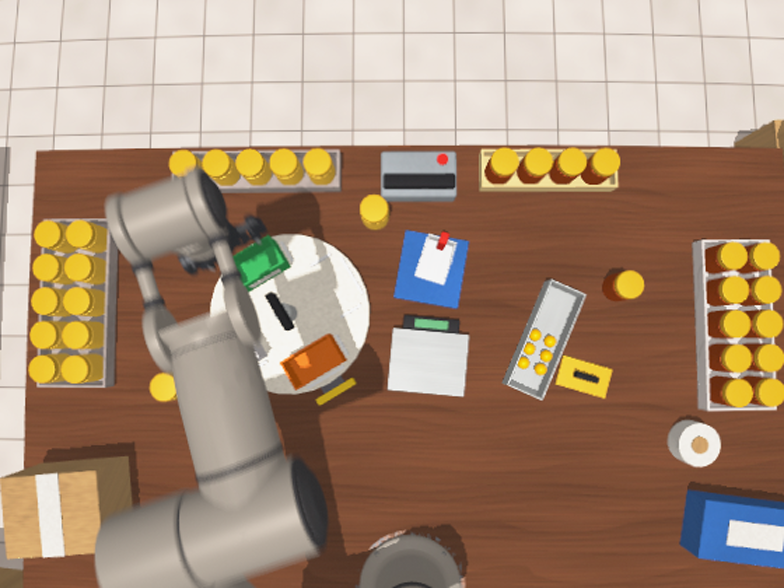

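The picture shows the amber tub at (313,361) facing the yellow gate block at (336,391), within 2 mm of the computed gate point. Next: grasp the tub.

```bash
python3 g.py 477.6 195 200 120.8
```

```text
t 7.1 pos [683.1, 317.9, 235.4] rot [180.0, -0.1, -149.3] F [-0.8, -0.2, -2.0] w 85.0
 rotvec [-0.1, -0.1, 89.9]  shift before turn [239.4, -0.7, 35.9]  after turn [-0.3, -239.5, 35.4]
```

```bash
python3 steer.py '[[0,0,0,40,0,0,85],[0,0,0,40,0,0,85],[0,0,0,40,0,0,85],[0,0,0,40,0,0,85],[0,0,0,40,0,0,85],[0,0,0,39,0,0,85]]'
python3 steer.py '[[0,0,8.2,0,0,0,85],[0,0,8.2,0,0,0,85],[0,0,8.2,0,0,0,85],[0,0,8.2,0,0,0,85],[0,0,8.2,0,0,0,85],[0,0,8.2,0,0,0,85],[0,0,8.2,0,0,0,85],[0,0,8.2,0,0,0,85],[0,0,8.2,0,0,0,85],[0,0,8.2,0,0,0,85]]'
python3 steer.py '[[0,0,8.1,0,0,35,85],[0,0,0,0,0,0,85],[0,0,0,0,0,0,85]]'; python3 g.py 477.6 195 85 120.8
```

```text
time_s: 7.7
tcp_pos: [472.4, 193.1, 240.3]
ee_rot: [-180.0, 0.0, -149.3]
ft_force: [0.3, -0.4, 0.9]
width: 85.0
grasp_force: 0.0
time_s: 8.7
tcp_pos: [474.0, 193.9, 240.4]
ee_rot: [180.0, 0.0, 128.3]
ft_force: [0.4, 0.6, 0.1]
width: 85.0
grasp_force: 0.0
time_s: 9.0
tcp_pos: [474.1, 193.9, 205.5]
ee_rot: [-179.9, -0.0, 120.8]
ft_force: [0.8, -0.7, 0.9]
width: 85.2
grasp_force: 0.0
t 9.0 pos [474.1, 193.9, 205.5] rot [-179.9, -0.0, 120.8] F [0.8, -0.7, 0.9] w 85.2
 rotvec [-0.1, -0.0, -0.0]  shift before turn [-0.9, 3.7, 120.5]  after turn [-0.9, 3.5, 120.5]
```

```bash
python3 steer.py '[[0,0,0,-0.5,3.5,30,85],[0,0,0,0,0,40,85],[0,0,0,0,0,40,85],[0,0,0,0,0,10,85],[0,0,0,0,0,0,50],[0,0,0,0,0,0,50],[0,0,0,0,0,0,50],[0,0,0,0,0,0,50],[0,0,0,0,0,0,50]]' 30
python3 steer.py '[[0,0,0,0,0,-10,50],[0,0,0,0,0,-25,50],[0,0,0,0,0,-40,50],[0,0,0,0,0,-40,50],[0,0,0,0,0,-15,50],[0,0,0,0,0,0,50]]'
python3 g.py 474 -39 190 84.7
python3 - <<'E'
from h import *
for n in("top","scene"):
    c=cap(n); P,_,_=cloud(c); H=hsv(c); h,s,v=H[...,0],H[...,1],H[...,2]
    z=P[...,2]; print(n); save(c,n+"2.png",s=1.4)
    q=near(P,(s>160)&(h>3)&(h<18)&(z>150),477.6,196,85); print(np.nanpercentile(q[:,2],[2,50,98])); mar(big(q),"amber")
    save(c,n+"2.png")
E
```

```text
time_s: 9.9
tcp_pos: [479.0, 195.8, 86.7]
ee_rot: [179.8, 0.1, 120.6]
ft_force: [-0.6, 0.1, 6.3]
width: 64.0
grasp_force: 34.6
time_s: 10.5
tcp_pos: [479.1, 195.9, 218.4]
ee_rot: [179.7, 0.1, 120.6]
ft_force: [0.1, 0.5, -1.4]
width: 63.7
grasp_force: 34.0
t 10.5 pos [479.1, 195.9, 218.4] rot [179.7, 0.1, 120.6] F [0.1, 0.5, -1.4] w 63.7
 rotvec [0.4, -0.0, 35.9]  shift before turn [-199.5, -124.1, 28.1]  after turn [-234.3, 16.6, 28.4]
top
[162.00893339 173.34119219 244.33057394]
amber c 496.9 165.0 z 173.3  size 61.6 37.5 ang 30.2 n 297
scene
[171.23468969 216.24504474 241.21851435]
amber c 478.8 194.0 z 215.8  size 122.2 64.4 ang -59.3 n 564
```

View pics/scene2.png

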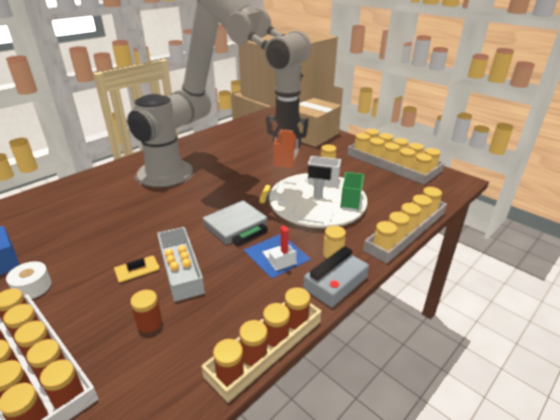

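The tub hangs in the gripper at (285,148), level. Moving to the pan.

```bash
python3 steer.py '[[0,0,7.2,0,0,0,50],[0,0,7.2,0,0,0,50],[0,0,7.2,0,0,0,50],[0,0,7.2,0,0,0,50],[0,0,7.1,0,0,0,50],[0,0,0,-40,3,0,50],[0,0,0,-40,3,0,50],[0,0,0,-40,3,0,50],[0,0,0,-40,3,0,50],[0,0,0,-40,3,0,50]]'
python3 steer.py '[[0,0,0,-34,2,0,50],[0,0,0,0,0,25,50],[0,0,0,0,0,30,50],[0,0,0,0,0,30,50],[0,0,0,0,0,0,50],[0,0,0,0,0,0,50]]'
python3 g.py 474 -39 92.7 84.7
```

```text
time_s: 11.6
tcp_pos: [473.1, -6.3, 213.5]
ee_rot: [-179.8, -0.0, 84.7]
ft_force: [0.8, 0.3, -0.5]
width: 63.2
grasp_force: 33.8
time_s: 12.2
tcp_pos: [472.7, -38.9, 129.6]
ee_rot: [-179.8, -0.0, 84.7]
ft_force: [0.7, 0.1, -0.7]
width: 63.5
grasp_force: 34.2
t 12.2 pos [472.7, -38.9, 129.6] rot [-179.8, -0.0, 84.7] F [0.7, 0.1, -0.7] w 63.5
 rotvec [-0.2, -0.0, -0.0]  shift before turn [0.0, 1.5, 36.9]  after turn [0.0, 1.4, 36.9]
```

```bash
python3 steer.py '[[0,0,0,0,1.5,25,50],[0,0,0,0,0,8,50],[0,0,0,0,0,2,50],[0,0,0,0,0,1.5,50],[0,0,0,0,0,0,50]]'
```

```text
time_s: 12.7
tcp_pos: [475.2, -39.2, 94.6]
ee_rot: [179.9, 0.0, 84.7]
ft_force: [-0.1, -0.4, -1.7]
width: 64.1
grasp_force: 34.3
```

```bash
python3 steer.py '[[0,0,0,0,0,2,50],[0,0,0,0,0,0,50],[0,0,0,0,0,0,50]]'; python3 steer.py '[[0,0,0,0,0,0,70],[0,0,0,0,0,0,85],[0,0,0,0,0,0,85],[0,0,0,0,0,0,85],[0,0,0,0,0,-20,85],[0,0,0,0,0,-40,85],[0,0,0,0,0,-40,85],[0,0,0,0,0,-40,85],[0,0,0,0,0,0,85]]'
python3 g.py 717 -66 200 -18.5;python3 - <<'E'
from h import *
for n in("top","scene"):
    c=cap(n); P,_,_=cloud(c); H=hsv(c); h,s,v=H[...,0],H[...,1],H[...,2]
    z=P[...,2]; print(n); save(c,n+"3.png",s=1.4)
    q=near(P,(s>160)&(h>3)&(h<18)&(z>108)&(z<122),474,-39,75); mar(big(q),"amber rim")
    q=near(P,((h<5)|(h>174))&(s>150)&(z>124)&(z<140),720,-70,60); mar(big(q),"handle top")
    q=near(P,(s<60)&(v>120)&(z>0)&(z<14),690,-55,70); mar(big(q),"scoop floor")
E
```

```text
time_s: 13.0
tcp_pos: [475.3, -39.3, 92.7]
ee_rot: [179.9, 0.0, 84.7]
ft_force: [-0.6, 2.1, 6.0]
width: 63.7
grasp_force: 35.1
time_s: 13.9
tcp_pos: [477.2, -39.7, 236.9]
ee_rot: [179.4, 0.1, 84.7]
ft_force: [0.5, -0.4, 0.7]
width: 85.4
grasp_force: 0.0
t 13.9 pos [477.2, -39.7, 236.9] rot [179.4, 0.1, 84.7] F [0.5, -0.4, 0.7] w 85.4
 rotvec [0.5, -0.5, 103.2]  shift before turn [-3.9, 240.8, 39.4]  after turn [235.7, -51.2, 36.9]
top
amber rim few
handle top c 719.0 -65.5 z 132.1  size 24.7 14.6 ang -17.4 n 49
scoop floor c 688.5 -56.2 z 7.6  size 85.5 66.5 ang -17.9 n 558
scene
amber rim c 476.8 -39.8 z 114.4  size 112.2 69.8 ang 83.5 n 266
handle top c 719.3 -67.9 z 132.3  size 25.2 13.3 ang -15.7 n 48
scoop floor c 686.9 -59.1 z 9.2  size 95.4 65.8 ang -18.2 n 206
```

```bash
python3 steer.py '[[0,0,0,0,40,0,85],[0,0,0,0,40,0,85],[0,0,0,0,40,0,85],[0,0,0,0,40,0,85],[0,0,0,0,40,0,85],[0,0,0,-4,42,0,85],[0,0,-8,0,0,0,60],[0,0,-8,0,0,0,60],[0,0,-8,0,0,0,60],[0,0,-8,0,0,0,60]]'
python3 steer.py '[[0,0,-8,0,0,0,60],[0,0,-8,0,0,0,60],[0,0,-8,0,0,0,60],[0,0,-8,0,0,0,60],[0,0,-8,0,0,0,60],[0,0,-5,0,0,0,60],[0,0,0,0,0,0,60]]'
python3 g.py 718.5 -66 107 162
```

```text
time_s: 15.0
tcp_pos: [714.7, -65.5, 228.4]
ee_rot: [-179.8, -0.2, 117.0]
ft_force: [-0.2, 0.3, 0.2]
width: 60.0
grasp_force: 0.0
time_s: 15.7
tcp_pos: [714.7, -65.5, 229.0]
ee_rot: [-180.0, -0.2, 161.7]
ft_force: [0.6, 0.2, -0.1]
width: 59.8
grasp_force: 0.0
t 15.7 pos [714.7, -65.5, 229.0] rot [-180.0, -0.2, 161.7] F [0.6, 0.2, -0.1] w 59.8
 rotvec [-0.0, -0.2, -0.3]  shift before turn [-4.3, 0.8, 122.0]  after turn [-3.8, 0.7, 122.0]
```

```bash
python3 steer.py '[[0,0,0,-3.8,0.7,30,60],[0,0,0,0,0,35,60],[0,0,0,0,0,35,60],[0,0,0,0,0,22,60],[0,0,0,0,0,0,12],[0,0,0,0,0,0,12],[0,0,0,0,0,0,12],[0,0,0,0,0,0,12],[0,0,0,0,0,0,12],[0,0,0,0,0,0,12]]' 80
python3 steer.py '[[0,0,0,0,0,-10,12],[0,0,0,0,0,-25,12],[0,0,0,0,0,-40,12],[0,0,0,0,0,-40,12],[0,0,0,0,0,-15,12],[0,0,0,0,0,0,12]]'
python3 - <<'E'
from h import *
np.set_printoptions(suppress=True,precision=1)
for n in("top","scene"):
    c=cap(n); P,_,_=cloud(c); H=hsv(c); h,s,v=H[...,0],H[...,1],H[...,2]
    z=P[...,2]; print(n)
    q=near(P,(s<60)&(v>110)&(z>100)&(z<200),690,-56,75); print(len(q),np.percentile(q[:,2],[2,25,50,75,98])); mar(big(q[q[:,2]<143]),"scoop"); 
    t=np.radians(-23.8); ex=np.array([np.cos(t),np.sin(t)]);ey=np.array([-ex[1],ex[0]])
    q=near(P,(z>49)&(z<61),520,-282,140); cx,cy,_=mar(big(q),"tray")
    for r in rect(P,(h>15)&(h<35)&(s>120)&(z>15)&(z<33)&(np.hypot(P[...,0]-490,P[...,1]+270)<90)): 
        d=r[:2]-[520.2,-282.6]; print("pill",r[:3],"in tray",d@ex,d@ey,r[5:7])
    q=near(P,(h>15)&(h<35)&(s>120)&(z>6)&(z<17),437,-375,75); mar(big(q),"lid")
    save(c,n+"4.png",(100,150,500,350),2)
E
python3 g.py 600 -315 200 156.2
```

```text
time_s: 16.7
tcp_pos: [720.0, -66.2, 111.6]
ee_rot: [180.0, 0.2, 161.7]
ft_force: [0.3, 0.0, 5.1]
width: 15.0
grasp_force: 78.8
time_s: 17.3
tcp_pos: [720.0, -66.3, 243.7]
ee_rot: [180.0, 0.3, 161.7]
ft_force: [0.1, -0.3, -1.7]
width: 15.4
grasp_force: 78.0
top
678 [134.9 138.  139.4 141.1 173.2]
scoop c 688.4 -57.1 z 139.1  size 90.4 60.4 ang -12.1 n 604
tray c 520.4 -282.5 z 55.2  size 239.4 82.7 ang -23.8 n 383
pill [ 525.2 -270.3   25.1] in tray -0.35141532468069503 13.304346217283303 [25.3 20.9]
pill [ 512.4 -301.4   26.8] in tray 0.45161870112785607 -20.347892707692747 [26.  21.1]
pill [ 496.6 -258.8   26.7] in tray -31.230719081009717 12.259280586207085 [26.8 20.8]
pill [ 482.  -292.2   26. ] in tray -31.109197973230664 -24.24792520494557 [25.8 21.1]
pill [ 468.1 -244.6   26.6] in tray -63.039993924062 13.750242298304777 [26.9 22. ]
pill [ 453.2 -280.3   26.6] in tray -62.1902438777995 -24.96898031647373 [26.5 22.2]
lid c 439.6 -373.0 z 11.4  size 110.8 67.2 ang 72.4 n 666
scene
539 [136.  140.3 154.4 168.9 183.1]
scoop c 688.9 -61.0 z 138.6  size 91.3 65.1 ang -13.4 n 160
tray c 520.8 -283.9 z 56.9  size 243.4 82.7 ang -23.9 n 364
pill [ 508.4 -257.7   25.8] in tray -20.81791964974751 18.07509747899754 [75.7 18.5]
pill [ 493.8 -292.5   26.8] in tray -20.16750362784675 -19.6993349156792 [74.1 21.6]
lid c 439.0 -374.4 z 13.8  size 109.6 68.0 ang 73.7 n 485
t 17.4 pos [718.6, -66.0, 238.8] rot [-180.0, -0.1, 161.7] F [-0.7, 0.2, -2.3] w 15.0
 rotvec [-0.0, -0.1, 5.5]  shift before turn [34.3, -273.6, 39.0]  after turn [8.1, -275.7, 38.8]
```

View pics/scene4.png

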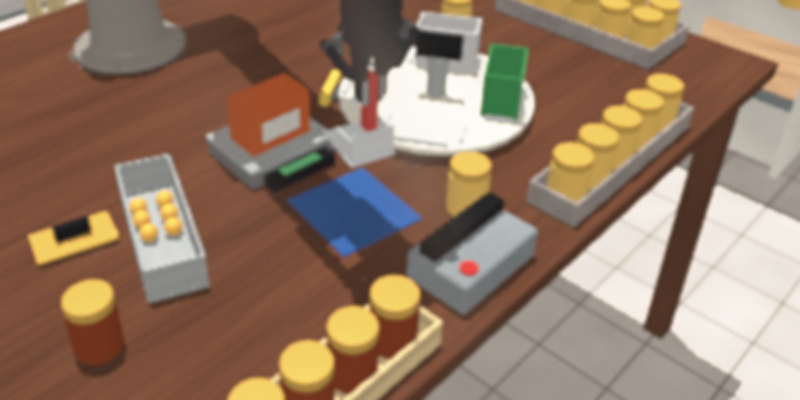

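The scoop hangs level in the gripper at (365,130); the amber tub stands on the pan at (268,110); six pills lie in two rows in the tray at (155,215). Next, check the tray's lateral position before the tight fit.

```bash
python3 - <<'E'
from h import *
np.set_printoptions(suppress=True,precision=0,linewidth=220)
t=np.radians(-23.8); ex=np.array([np.cos(t),np.sin(t)]);ey=np.array([-ex[1],ex[0]])
for n in("top","scene"):
    c=dict(np.load(n+"0.npz")); P,_,_=cloud(c)
    d=P[...,:2]-[520.2,-282.6]; X=d@ex; Y=d@ey; Z=P[...,2]
    for a,b in((20,60),(60,100)):
        m=(X>a)&(X<b)&(abs(Y)<52); 
        print(n,a); print(np.array([[k,np.median(Z[m&(Y>=k)&(Y<k+2)])] for k in range(-52,52,2) if (m&(Y>=k)&(Y<k+2)).any()]).T)
    m=(abs(Y)<25)&(X>30)
    for lo in(96,):
        k=np.arange(lo,126,2); print("end x",np.array([[a,np.nanmedian(Z[m&(X>=a)&(X<a+2)])] for a in k]).T)
    m=(abs(Y)<25)
    k=np.arange(-126,-96,2); print("end -x",np.array([[a,np.nanmedian(Z[m&(X>=a)&(X<a+2)])] for a in k]).T)
E
```

```text
top 20
[[-40. -38. -36. -34. -32. -30. -28. -26. -24. -22. -20. -18. -16. -14. -12. -10.  -8.  -6.  -4.  -2.   0.   2.   4.   6.   8.  10.  12.  14.  16.  18.  20.  22.  24.  36.  38.  40.  42.  44.  46.  48.  50.]
 [ 53.  25.  42.   6.   5.   4.   2.   4.   5.   6.   4.   4.   7.   3.   4.   3.   5.   5.   5.   4.   4.   4.   5.   4.   4.   3.   5.   3.   4.   5.   4.   5.   5.  56.  54.  28.   1.   2.   1.   1.   1.]]
top 60
[[-40. -38. -36. -34. -32. -30. -28. -26. -24. -22. -20. -18. -16. -14. -12. -10.  -8.  -6.  -4.  -2.   0.   2.   4.   6.   8.  10.  12.  14.  16.  18.  20.  22.  24.  36.  38.  40.  42.  44.  46.  48.  50.]
 [ 54.  23.  38.  26.   5.   5.   5.   3.   5.   3.   4.   4.   2.   5.   5.   4.   4.   4.   5.   4.   4.   5.   6.   4.   4.   4.   4.   3.   6.   5.   3.   5.   4.  56.  47.  23.   1.   0.   0.   2.  -1.]]
end x [[ 96.  98. 100. 102. 104. 106. 108. 110. 112. 114. 116. 118. 120. 122. 124.]
 [  5.   5.   4.   4.   5.   5.   6.   5.   4.  32.  35.  55.  nan  nan  nan]]
end -x [[-126. -124. -122. -120. -118. -116. -114. -112. -110. -108. -106. -104. -102. -1
[... 400 characters left out ...]
   7.   7.   6.   7.   7.   7.   6.   7.   6.   7.   6.   8.   7.   8.   6.   8.   7.   6.   6.   8.   7.   8.   7.   7.   7.   6.   6.   6.   6.   7.   7.   7.   7.   6.   7.
   36.  58.  56.   2.   4.]]
scene 60
[[-52. -50. -48. -46. -44. -42. -40.  34.  36.  38.  40.  42.  44.  46.  48.  50.]
 [  3.   3.   3.   4.  12.  59.  59.  53.  48.  59.  56.   4.   4.   3.   2.   2.]]
end x [[ 96.  98. 100. 102. 104. 106. 108. 110. 112. 114. 116. 118. 120. 122. 124.]
 [ nan  nan  nan  nan  nan  nan  nan  nan  33.  28.  31.  31.  18.   2.   3.]]
end -x [[-126. -124. -122. -120. -118. -116. -114. -112. -110. -108. -106. -104. -102. -100.  -98.]
 [  nan   nan   28.   33.   37.   32.   34.    8.    7.    7.    8.    7.    7.    8.    8.]]
  return np.nanmean(a, axis, out=out, keepdims=keepdims)
```

```bash
python3 g.py 607.8 -321.8 180 156.2
```

```text
t 17.4 pos [718.6, -66.0, 238.8] rot [-180.0, -0.1, 161.7] F [-0.7, 0.2, -2.3] w 15.0
 rotvec [-0.0, -0.1, 5.5]  shift before turn [24.7, -277.6, 58.9]  after turn [-1.8, -278.7, 58.8]
```

```bash
python3 steer.py '[[0,0,5.5,0,0,0,12],[0,0,0,0,-35,0,12],[0,0,0,0,-40,0,12],[0,0,0,0,-40,0,12],[0,0,0,0,-40,0,12],[0,0,0,0,-40,0,12],[0,0,0,0,-40,0,12],[0,0,0,-2,-30,0,12],[0,0,0,0,-14,20,12],[0,0,0,0,0,39,12]]'
python3 steer.py '[[0,0,0,0,0,0,12],[0,0,0,0,0,0,12]]'
python3 g.py 607.8 -321.8 180 156.2; python3 - <<'E'
from h import *
np.set_printoptions(suppress=True,precision=0,linewidth=220)
t=np.radians(-23.8); ex=np.array([np.cos(t),np.sin(t)]);ey=np.array([-ex[1],ex[0]])
for n in("top","scene"):
    c=cap(n); P,_,_=cloud(c); save(c,n+"5.png",(300,130,500,330) if n=="top" else (100,170,300,370),3)
    d=P[...,:2]-[520,-283.1]; X=d@ex; Y=d@ey; Z=P[...,2]; H=hsv(c)
    m=(H[...,1]<70)&(Z>68)&(Z<86)&(abs(Y)<60)&(X>10)&(X<120); q=np.dstack([X,Y,Z])[m]; mar(big(q),n+" scoop floor in tray")
    m=(H[...,1]<70)&(Z>86)&(Z<125)&(abs(Y)<60)&(X>10)&(X<120); q=np.dstack([X,Y,Z])[m]; mar(big(q),n+" scoop walls in tray")
    m=(X>50)&(X<62); print(np.array([[k,np.nanmedian(Z[m&(Y>=k)&(Y<k+2)])] for k in range(-46,46,2) if (m&(Y>=k)&(Y<k+2)).any()]).T)
E
```

```text
time_s: 18.4
tcp_pos: [607.6, -325.4, 181.0]
ee_rot: [-179.9, 0.2, 156.0]
ft_force: [1.2, 0.2, -2.4]
width: 15.1
grasp_force: 78.4
time_s: 18.6
tcp_pos: [607.7, -321.5, 179.1]
ee_rot: [180.0, -0.3, 156.2]
ft_force: [0.2, -0.9, -1.4]
width: 15.0
grasp_force: 78.2
t 18.6 pos [607.7, -321.5, 179.1] rot [180.0, -0.3, 156.2] F [0.2, -0.9, -1.4] w 15.0
 rotvec [0.0, -0.3, -0.0]  shift before turn [-0.3, -0.2, -0.9]  after turn [-0.3, -0.2, -0.9]
top scoop floor in tray c 63.3 1.4 z 75.4  size 88.0 63.9 ang -0.1 n 589
top scoop walls in tray c 84.6 0.9 z 99.4  size 63.7 44.6 ang 89.3 n 90
[[-46. -44. -42. -40. -38. -36. -34. -32. -30. -28. -26. -24. -22. -20. -18. -16. -14. -12. -10.  -8.  -6.  -4.  -2.   0.   2.   4.   6.   8.  10.  12.  14.  16.  18.  20.  22.  24.  26.  28.  30.  32.  34.  36.  38.
   40.  42.  44.]
 [507. 507. 505. 503. 500. 495. 492. 499. 493. 494. 490. 495. 485. 491. 484. 483. 467. 453. 432. 431. 469. 419. 433. 436. 402. 408. 429. 416. 431. 412. 477. 473. 254. 479. 475.  79. 281. 479. 469.  78. 475. 478.  53.
   21.   1.  -2.]]
scene scoop floor in tray c 64.4 -2.0 z 79.9  size 92.2 66.7 ang -1.1 n 203
scene scoop walls in tray c 86.6 -2.6 z 106.4  size 67.8 50.9 ang 88.5 n 346
[[-46. -44. -42. -40. -38. -36. -34. -32. -30. -28. -26. -24. -22. -20. -18. -16. -12. -10.  -8.  -6.  -4.  -2.   0.   2.   4.   6.  10.  12.  14.  16.  18.  20.  22.  24.  26.  28.  30.  32.  34.  36.  38.]
 [  4.   2.  27.  59.  56.  96.   7.   8.   6.   7.   7.   6.   8.  45.   8.   6.   8.   7.  44.   5.   8.   7.   4.   6.   7.   6.   6.   6.  43.   5.   8.   8.   7.   9.   8.   7.  82.   9.   5.  21.  59.]]
```

View pics/top5.png

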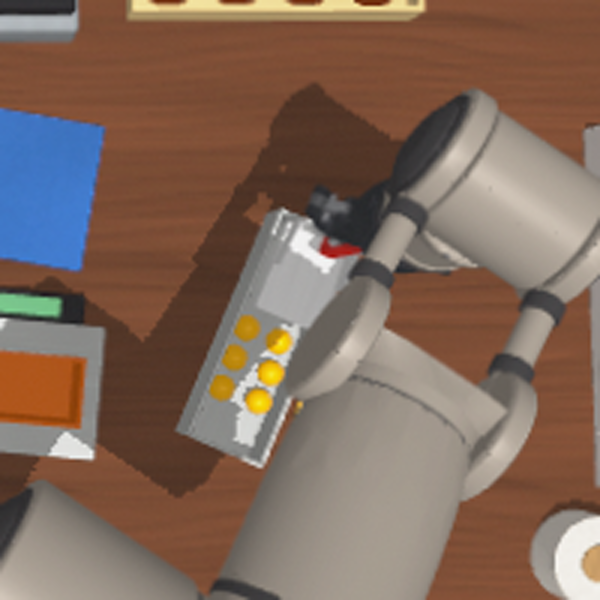

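The scoop is centred over the empty +x end of the tray at (300,270), and the six pills lie ahead of its lip. Lowering.

```bash
python3 steer.py '[[0,0,0,0,0,15,12],[0,0,0,0,0,15,12],[0,0,0,0,0,15,12],[0,0,0,0,0,10,12],[0,0,0,0,0,6,12],[0,0,0,0,0,0,12],[0,0,0,0,0,0,12]]'; python3 steer.py '[[0,0,0,0,0,3,12],[0,0,0,0,0,2,12],[0,0,0,0,0,0,12],[0,0,0,0,0,0,12]]'
```

```text
time_s: 19.4
tcp_pos: [608.8, -322.4, 120.7]
ee_rot: [-180.0, 0.1, 156.2]
ft_force: [0.6, -0.8, -0.8]
width: 15.1
grasp_force: 78.4
time_s: 19.8
tcp_pos: [608.3, -322.2, 114.9]
ee_rot: [-180.0, 0.0, 156.2]
ft_force: [-0.8, -0.6, -1.2]
width: 15.0
grasp_force: 78.4
```

```bash
python3 steer.py '[[0,0,0,0,0,2,12],[0,0,0,0,0,0,12],[0,0,0,0,0,0,12]]'; python3 steer.py '[[0,-0.8,0,0,0,1,12],[0,0,0,0,0,0,12],[0,0,0,0,0,0,12]]';  python3 steer.py '[[0,0,0,0,0,1,12],[0,0,0,0,0,0,12],[0,0,0,0,0,0,12]]'
```

```text
time_s: 20.1
tcp_pos: [608.3, -322.2, 112.7]
ee_rot: [-180.0, -0.0, 156.2]
ft_force: [0.4, -0.5, -1.8]
width: 14.9
grasp_force: 78.4
time_s: 20.4
tcp_pos: [608.4, -322.3, 112.3]
ee_rot: [-180.0, 0.9, 156.2]
ft_force: [-0.3, -0.3, 1.9]
width: 15.2
grasp_force: 78.8
time_s: 20.7
tcp_pos: [608.8, -322.4, 112.0]
ee_rot: [-180.0, 0.9, 156.2]
ft_force: [-0.1, 1.3, 5.1]
width: 14.9
grasp_force: 79.6
```

```bash
python3 steer.py '[[0,0,0,8,0,0,12],[0,0,0,10,0,0,12],[0,0,0,10,0,0,12],[0,0,0,10,0,0,12],[0,0,0,10,0,0,12],[0,0,0,10,0,0,12],[0,0,0,10,0,0,12],[0,0,0,6,0,0,12],[0,0,0,0,0,0,12]]'; python3 g.py 496.5 -272.8 112 156.2 
python3 - <<'E'
from h import *
for n in("scene","top"):
    c=cap(n); save(c,n+"6.png",(130,220,230,320),4) if n=="scene" else save(c,n+"6.png",(330,180,450,300),4)
a=cv2.imread("pics/scene6.png");b=cv2.imread("pics/top6.png")[:400,:400]; cv2.imwrite("pics/both6.png",np.hstack([a,b]))
E
```

```text
time_s: 21.6
tcp_pos: [541.5, -293.0, 112.1]
ee_rot: [-179.9, 1.1, 156.2]
ft_force: [0.3, 0.1, 9.9]
width: 15.0
grasp_force: 80.0
t 21.6 pos [541.5, -293.0, 112.1] rot [-179.9, 1.1, 156.2] F [0.3, 0.1, 9.9] w 15.0
 rotvec [-0.1, 1.1, -0.0]  shift before turn [49.3, 0.3, -0.8]  after turn [49.3, 0.3, 0.1]
```

View pics/both6.png

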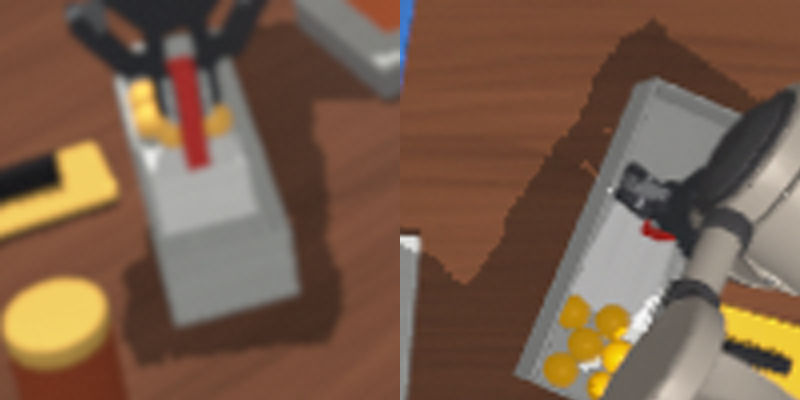

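Left crop (scene) and right crop (top): the scoop is halfway along the tray and the six pills are bunching at the −x end around the lip at about (585,345). Continuing.

```bash
python3 steer.py '[[0,0,0,8,0,0,12],[0,0,0,8,0,0,12],[0,0,0,8,0,0,12],[0,0,0,8,0,0,12],[0,0,0,6,0,0,12],[0,0,0,6,0,0,12],[0,0,0,4,0,0,12],[0,0,0,4,0,0,12],[0,0,0,0,0,0,12]]'; python3 steer.py '[[0,0,0,4,0,0,12],[0,0,0,4,0,0,12],[0,0,0,0,0,0,12],[0,0,0,0,0,0,12]]'
python3 g.py 496.5 -272.8 112 156.2 
python3 - <<'E'
from h import *
t=np.radians(-23.8); ex=np.array([np.cos(t),np.sin(t)]);ey=np.array([-ex[1],ex[0]])
for n in("scene","top"):
    c=cap(n); save(c,n+"7.png",(130,220,230,320),4) if n=="scene" else save(c,n+"7.png",(330,200,430,300),4)
    P,_,_=cloud(c);H=hsv(c);h,s,z=H[...,0],H[...,1],P[...,2]
    for r in rect(P,(h>15)&(h<35)&(s>120)&(z>12)&(z<60)&(np.hypot(P[...,0]-460,P[...,1]+258)<70)): d=r[:2]-[520.,-283.1]; print(np.round([d@ex,d@ey,*r[2:]],1))
a=cv2.imread("pics/scene7.png");b=cv2.imread("pics/top7.png")[:400,:400]; cv2.imwrite("pics/both7.png",np.hstack([a,b]))
E
```

```text
time_s: 22.6
tcp_pos: [495.2, -272.9, 112.2]
ee_rot: [-179.9, 1.3, 156.2]
ft_force: [3.0, -1.3, 14.6]
width: 15.1
grasp_force: 80.8
time_s: 23.0
tcp_pos: [488.8, -270.1, 112.4]
ee_rot: [-179.9, 1.4, 156.2]
ft_force: [4.6, -2.2, 15.3]
width: 15.0
grasp_force: 80.8
t 23.0 pos [488.8, -270.1, 112.4] rot [-179.9, 1.4, 156.2] F [4.6, -2.2, 15.3] w 15.0
 rotvec [-0.1, 1.4, -0.0]  shift before turn [-8.1, 0.6, 0.6]  after turn [-8.1, 0.6, 0.4]
[-60.3  19.9  32.   16.7  58.4  80.7  15.9 -28.3  58. ]
[-60.3 -20.8  31.1  23.9  57.8  78.   21.8 -28.8  76. ]
[-81.4  -4.6  30.    2.7  55.5  69.   65.  -22.2 331. ]
```

View pics/both7.png

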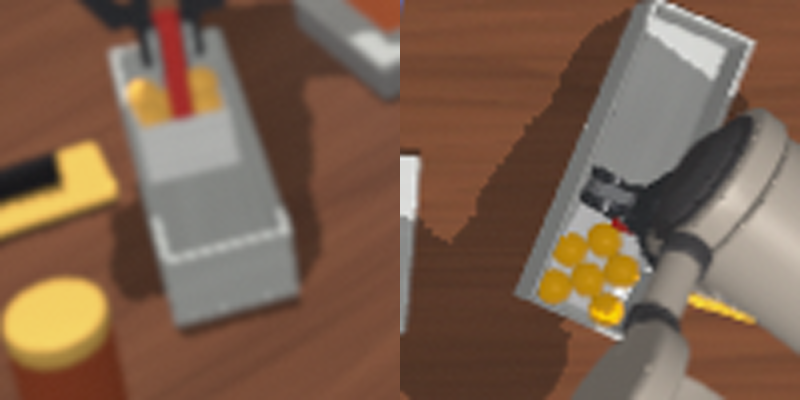

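The pills now sit on the scoop: two by the back wall, and the front two at (555,288) and (605,310) against the end wall, with about 5 mm left to the wall. Push on to contact, then tilt back.

```bash
python3 steer.py '[[0,0,0,2,0,0,12],[0,0,0,2,0,0,12],[0,0,0,0,0,0,12]]'; python3 steer.py '[[0,0,0,2,0,0,12],[0,0,0,0,0,0,12],[0,0,0,0,0,0,12]]'
```

```text
time_s: 23.4
tcp_pos: [486.4, -268.6, 112.9]
ee_rot: [-179.9, 1.6, 156.1]
ft_force: [8.5, -0.1, 15.7]
width: 15.5
grasp_force: 80.8
time_s: 23.7
tcp_pos: [485.1, -267.8, 113.0]
ee_rot: [-179.9, 1.6, 156.1]
ft_force: [10.0, 0.3, 16.5]
width: 15.2
grasp_force: 81.0
```

```bash
python3 steer.py '[[0,0,0,-0.5,0,-1,12],[0,4,0,-7.5,0,-0.8,12],[0,4,0,-7.5,0,-0.8,12],[0,4,0,-7.5,0,-0.8,12],[0,4,0,-7.5,0,-0.8,12],[0,4,0,-7.5,0,-0.8,12],[0,0,0,0,0,0,12],[0,0,0,0,0,0,12]]'
python3 - <<'E'
from h import *
t=np.radians(-23.8); ex=np.array([np.cos(t),np.sin(t)]);ey=np.array([-ex[1],ex[0]])
for n in("scene","top"):
    c=cap(n); save(c,n+"8.png",(130,220,230,320),4) if n=="scene" else save(c,n+"8.png",(330,200,430,300),4)
a=cv2.imread("pics/scene8.png");b=cv2.imread("pics/top8.png")[:400,:400]; cv2.imwrite("pics/both8.png",np.hstack([a,b]))
E
```

```text
time_s: 24.5
tcp_pos: [515.9, -281.4, 109.6]
ee_rot: [-180.0, -19.1, 156.2]
ft_force: [1.0, 0.7, 4.0]
width: 15.0
grasp_force: 79.7
```

View pics/both8.png

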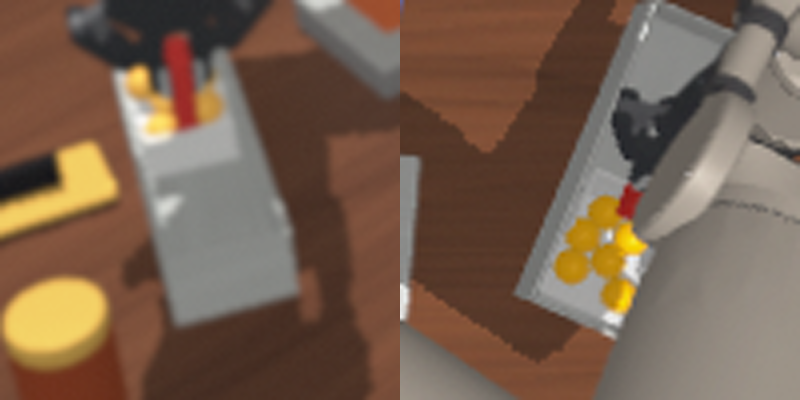

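All six pills are on the tilted scoop, between (573,265) and (632,238). Tilting a bit more, then lifting.

```bash
python3 steer.py '[[0,4,0,-7.5,0,-0.8,12],[0,4,0,-7.5,0,-0.8,12],[0,4,0,-7.5,0,-0.8,12],[0,0,0,0,0,0,12],[0,0,0,0,0,0,12],[0,0,0,0,0,0,12]]'; python3 g.py 536 -291 200 156.2 31
```

```text
time_s: 25.2
tcp_pos: [534.7, -289.6, 101.9]
ee_rot: [180.0, -31.2, 156.2]
ft_force: [-0.5, 0.2, -1.1]
width: 15.0
grasp_force: 78.8
t 25.2 pos [534.7, -289.6, 101.9] rot [180.0, -31.2, 156.2] F [-0.5, 0.2, -1.1] w 15.0
 rotvec [0.0, -0.2, -0.0]  shift before turn [49.3, -0.7, -84.8]  after turn [49.0, -0.7, -85.0]
```

```bash
python3 steer.py '[[0,0,0,5,0,-8.5,12],[0,0,0,8,0,-13,12],[0,0,0,10,0,-17,12],[0,0,0,13,0,-21,12],[0,0,0,13,0,-21,12],[0,0,0,8,0,-13,12],[0,0,0,0,0,0,12],[0,0,0,0,0,0,12]]'
python3 - <<'E'
from h import *
for n in("scene","top"):
    c=cap(n); save(c,n+"9.png",(130,190,230,290),4) if n=="scene" else save(c,n+"9.png",(330,200,430,300),4)
a=cv2.imread("pics/scene9.png");b=cv2.imread("pics/top9.png")[:400,:400]; cv2.imwrite("pics/both9.png",np.hstack([a,b]))
E
```

```text
time_s: 26.0
tcp_pos: [534.6, -289.6, 212.5]
ee_rot: [-180.0, -31.1, 156.2]
ft_force: [0.2, -0.2, -2.9]
width: 15.2
grasp_force: 78.5
```

View pics/both9.png

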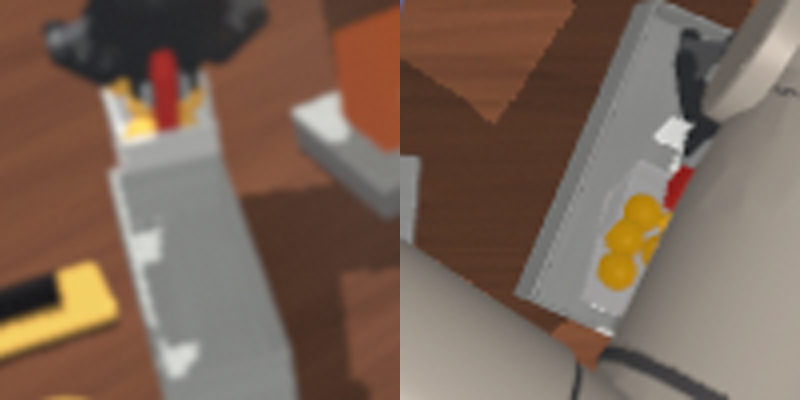

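The top crop shows the lifted scoop with pills piled at its back at (635,240), and the wrist force rose by about 1 N. Going to the pour position over the tub.

```bash
python3 g.py 609.6 -52.4 218 174.7 31
```

```text
t 26.1 pos [534.2, -289.4, 211.2] rot [180.0, -31.3, 156.2] F [-0.2, -0.3, -2.4] w 15.5
 rotvec [9.6, -0.3, -15.8]  shift before turn [26.4, 247.3, 8.1]  after turn [-42.1, 243.0, -33.3]
```

```bash
python3 steer.py '[[2.4,0,-3.95,0,0,0,12],[2.4,0,-3.95,0,0,0,12],[2.4,0,-3.95,0,0,0,12],[2.4,0,-3.95,0,0,0,12],[0,0,0,-1.7,10,-1.4,12],[0,0,0,-3.5,20,-2.7,12],[0,0,0,-4.3,25,-3.4,12],[0,0,0,-5.2,30,-4.1,12],[0,0,0,-5.2,30,-4.1,12],[0,0,0,-5.2,30,-4.1,12]]'
python3 steer.py '[[0,0,0,-5.2,30,-4.1,12],[0,0,0,-4.3,25,-3.4,12],[0,0,0,-3.5,20,-2.7,12],[0,0,0,-2.6,15,-2,12],[0,0,0,-1.4,8,-1.3,12],[0,0,0,0,0,0,12],[0,0,0,0,0,0,12]]'
python3 g.py 609.6 -52.4 202.6 174.7 31
python3 - <<'E'
from h import *
for n in("scene","top"):
    c=cap(n); save(c,n+"10.png",(170,150,300,280),3) if n=="scene" else save(c,n+"10.png",(260,150,390,280),3)
    P,_,_=cloud(c);H=hsv(c);h,s,v=H[...,0],H[...,1],H[...,2];z=P[...,2]
    q=near(P,(s>160)&(h>3)&(h<18)&(z>108)&(z<122),474,-39,75); mar(big(q),"amber rim")
    m=(h>18)&(h<35)&(s>120)&(z>15)&(z<60)&(np.hypot(P[...,0]-520,P[...,1]+283)<118)
    print(n,"yellow left in tray px",(m).sum())
a=cv2.imread("pics/scene10.png");b=cv2.imread("pics/top10.png"); cv2.imwrite("pics/both10.png",np.hstack([a,b]))
E
```

```text
time_s: 27.1
tcp_pos: [579.9, -145.6, 215.6]
ee_rot: [180.0, -31.3, 174.6]
ft_force: [0.3, 0.1, -2.2]
width: 14.9
grasp_force: 78.5
time_s: 27.8
tcp_pos: [610.0, -53.4, 218.5]
ee_rot: [-179.9, -31.2, 174.6]
ft_force: [-0.7, 0.6, -3.5]
width: 15.2
grasp_force: 78.4
t 27.8 pos [610.0, -53.4, 218.5] rot [-179.9, -31.2, 174.6] F [-0.7, 0.6, -3.5] w 15.2
 rotvec [-0.0, -0.2, -0.1]  shift before turn [-7.8, 0.9, 13.8]  after turn [-7.8, 0.9, 13.8]
amber rim c 472.8 -70.8 z 114.3  size 67.3 50.0 ang -7.7 n 110
scene yellow left in tray px 58
amber rim few
top yellow left in tray px 37
```

View pics/both10.png

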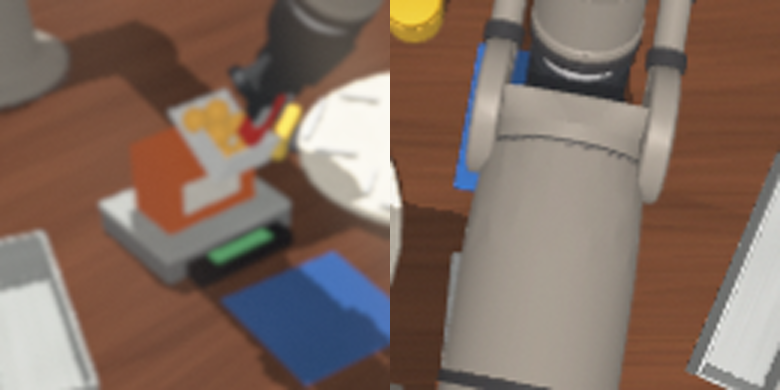

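The scene crop shows the loaded scoop (pills at (210,118)) above the +x side of the amber tub at (190,180). First, check by numbers whether any pill was left in the tray.

```bash
python3 - <<'E'
from h import *
t=np.radians(-23.8); ex=np.array([np.cos(t),np.sin(t)]);ey=np.array([-ex[1],ex[0]])
for n in("scene","top"):
    c=cap(n)
    P,_,_=cloud(c);H=hsv(c);h,s,v=H[...,0],H[...,1],H[...,2];z=P[...,2]
    d=P[...,:2]-[520,-283.1]; X=d@ex;Y=d@ey
    m=(h>15)&(h<35)&(s>120)&(abs(X)<119)&(abs(Y)<39)&(z<60); print(n,"in tray yellow",m.sum(),"visible tray px",((abs(X)<112)&(abs(Y)<34)&(z<12)).sum())
    print(rect(P,(h>15)&(h<35)&(s>120)&(z>60)&(z<240)&(np.hypot(P[...,0]-550,P[...,1]+48)<100),5)[:,:7].round())
E
```

```text
scene in tray yellow 0 visible tray px 930
[[552. -56. 167. 143. 186.  70.  48.]]
top in tray yellow 0 visible tray px 1478Traceback (most recent call last):
  File "<stdin>", line 8, in <module>
IndexError: too many indices for array: array is 1-dimensional, but 2 were indexed
```

```bash
python3 steer.py '[[0,-4,0,7.65,0,-5,12],[0,-4,0,7.65,0,-5,12],[0,-4,0,7.65,0,-5,12],[0,-4,0,7.65,0,-5,12],[0,-4,0,7.65,0,-5,12],[0,-3,0,5.7,0,-3.8,12],[0,-2,0,3.8,0,-2.5,12],[0,0,0,0,0,0,12],[0,0,0,0,0,0,12]]'
python3 g.py 489.9 -41.3 119 174.7 0
```

```text
time_s: 28.9
tcp_pos: [576.6, -49.8, 264.5]
ee_rot: [-180.0, -6.2, 174.6]
ft_force: [0.3, -0.7, -2.4]
width: 14.9
grasp_force: 78.5
t 28.9 pos [576.6, -49.8, 264.5] rot [-180.0, -6.2, 174.6] F [0.3, -0.7, -2.4] w 14.9
 rotvec [-0.0, -6.2, -0.1]  shift before turn [70.8, 0.4, 154.1]  after turn [87.1, 0.5, 145.5]
```

```bash
python3 steer.py '[[0,0,0,-1.2,0,10,12],[0,0,0,-1.8,0,18,12],[0,0,0,-1.4,0,13,12],[0,-4,0,7.65,0,-5,12],[0,-4,0,7.65,0,-5,12],[0,0,0,0,0,0,12],[0,0,0,0,0,0,12]]'
python3 g.py 489.9 -41.3 119 174.7 0
```

```text
time_s: 29.6
tcp_pos: [562.3, -48.2, 233.5]
ee_rot: [-180.0, 1.7, 174.7]
ft_force: [0.7, 0.1, -1.8]
width: 15.0
grasp_force: 78.6
t 29.6 pos [562.3, -48.2, 233.5] rot [-180.0, 1.7, 174.7] F [0.7, 0.1, -1.8] w 15.0
 rotvec [-0.0, 1.7, -0.0]  shift before turn [76.1, 0.2, 112.3]  after turn [72.8, 0.2, 114.5]
```

```bash
python3 steer.py '[[0,-3,0,5.7,0,-2.8,12],[0,-3,0,5.7,0,-2.8,12],[0,-2,0,3.8,0,-1.5,12],[0,-2,0,3.8,0,-1.5,12],[0,-2,0,3.8,0,-1.5,12],[0,0,0,0,0,0,12],[0,0,0,0,0,0,12],[0,0,0,0,0,0,12],[0,0,0,0,0,0,12]]'
python3 - <<'E'
from h import *
c=cap("scene");P,_,_=cloud(c);H=hsv(c);h,s,v=H[...,0],H[...,1],H[...,2];z=P[...,2]
print(rect(P,(h>18)&(h<35)&(s>120)&(z>20)&(z<240)&(np.hypot(P[...,0]-520,P[...,1]+44)<110),5)[:,:7].round())
E
python3 g.py 489.9 -41.3 119 174.7 0
```

```text
time_s: 30.5
tcp_pos: [539.2, -46.0, 241.3]
ee_rot: [-180.0, 13.8, 174.7]
ft_force: [0.8, -0.6, -1.7]
width: 15.1
grasp_force: 78.7
t 30.6 pos [539.1, -46.0, 241.3] rot [-180.0, 13.8, 174.7] F [0.1, -0.2, -1.4] w 15.0
 rotvec [-0.0, 13.8, -0.0]  shift before turn [77.1, 0.2, 107.0]  after turn [49.4, 0.1, 122.3]Traceback (most recent call last):
  File "<stdin>", line 3, in <module>
IndexError: too many indices for array: array is 1-dimensional, but 2 were indexed
```

```bash
python3 steer.py '[[0,-4,0,7.65,0,-4.5,12],[0,-4,0,7.65,0,-4.5,12],[0,-4,0,7.65,0,-4.5,12],[0,-4,0,7.65,0,-4.5,12],[0,-4,0,7.65,0,-4.5,12],[0,-4,0,7.65,0,-4.5,12],[0,0,0,0,0,0,12],[0,0,0,0,0,0,12],[0,0,0,0,0,0,12]]'
python3 - <<'E'
from h import *
c=cap("scene");P,_,_=cloud(c);H=hsv(c);h,s,v=H[...,0],H[...,1],H[...,2];z=P[...,2]
print(rect(P,(h>14)&(h<35)&(s>100)&(z>20)&(z<240)&(np.hypot(P[...,0]-520,P[...,1]+44)<110),5).round())
save(c,"scene11.png",(170,150,300,280),4)
E
python3 g.py 489.9 -41.3 119 174.7 0
```

```text
time_s: 31.45
tcp_pos: [487.7, -41.4, 248.5]
ee_rot: [-179.9, 37.8, 174.7]
ft_force: [0.9, 0.1, -1.4]
width: 14.8
grasp_force: 78.6
[]
t 31.5 pos [487.6, -41.3, 248.4] rot [-179.9, 37.8, 174.7] F [0.0, 0.1, -2.2] w 15.0
 rotvec [-0.1, 37.8, 0.0]  shift before turn [77.6, 0.3, 103.6]  after turn [-2.2, 0.2, 129.4]
```

View pics/scene11.png

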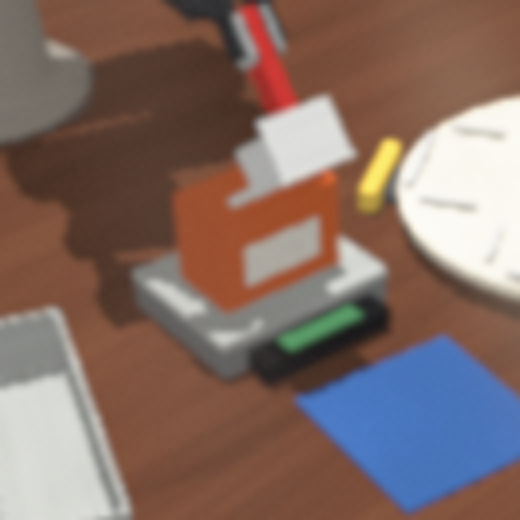

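The scoop is tipped into the amber tub (lip at (240,195)) and no yellow is visible outside the tub. Retreat up, level, and take the scoop to its mat.

```bash
python3 steer.py '[[0,0,0,-15,0,-19,12],[0,0,0,-20,0,-26,12],[0,0,0,-15,0,-19,12],[0,7.5,0,0,0,0,12],[0,7.5,0,0,0,0,12],[0,7.5,0,0,0,0,12],[0,7.5,0,0,0,0,12],[0,7.8,0,0,0,0,12],[0,0,0,0,0,0,12],[0,0,0,0,0,0,12]]'
python3 g.py 703.9 -53 150 174.7 0
```

```text
time_s: 32.5
tcp_pos: [487.6, -41.1, 328.1]
ee_rot: [-179.9, 0.1, 174.7]
ft_force: [-1.0, -0.5, -2.3]
width: 15.3
grasp_force: 78.6
t 32.5 pos [487.6, -41.1, 328.1] rot [-179.9, 0.1, 174.7] F [-1.0, -0.5, -2.3] w 15.3
 rotvec [-0.1, 0.1, -0.0]  shift before turn [-216.2, 8.5, 178.4]  after turn [-216.5, 8.2, 178.1]
```

```bash
python3 steer.py '[[0,0,0,-36,1.4,0,12],[0,0,0,-36,1.4,0,12],[0,0,0,-36,1.4,0,12],[0,0,0,-36,1.4,0,12],[0,0,0,-36,1.4,20,12],[0,0,0,-36,1.4,40,12],[0,0,0,0,0,40,12],[0,0,0,0,0,40,12],[0,0,0,0,0,38,12],[0,0,0,0,0,0,12]]'; python3 steer.py '[[0,0,0,0,0,18,12],[0,0,0,0,0,10,12],[0,0,0,0,0,5,12],[0,0,0,0,0,0,12],[0,0,0,0,0,0,12]]'
python3 g.py 703.9 -53 111.5 174.7 0
python3 - <<'E'
from h import *
c=cap("top");P,d_,o=cloud(c);H=hsv(c);h,s,v=H[...,0],H[...,1],H[...,2];z=P[...,2]
m=(h>18)&(h<35)&(s>120)&(np.hypot(P[...,0]-476,P[...,1]+40)<70)
for r in rect(P,m,8): print(r.round(1))
q=near(P,(s>160)&(h>3)&(h<16)&(z>108)&(z<122),476,-40,75); mar(big(q),"amber rim")
save(c,"top12.png",(240,200,400,320),5)
E
```

```text
time_s: 33.5
tcp_pos: [696.5, -52.2, 148.1]
ee_rot: [180.0, -0.5, 174.6]
ft_force: [-1.1, -0.7, -1.8]
width: 15.0
grasp_force: 78.6
time_s: 34.0
tcp_pos: [700.5, -52.8, 122.1]
ee_rot: [-180.0, 0.1, 174.7]
ft_force: [0.1, 0.5, -1.5]
width: 15.2
grasp_force: 78.6
t 34.0 pos [700.5, -52.8, 122.1] rot [-180.0, 0.1, 174.7] F [0.1, 0.5, -1.5] w 15.2
 rotvec [-0.0, 0.1, -0.0]  shift before turn [-3.4, 0.1, 10.6]  after turn [-3.4, 0.1, 10.6]
amber rim few
```

View pics/top12.png

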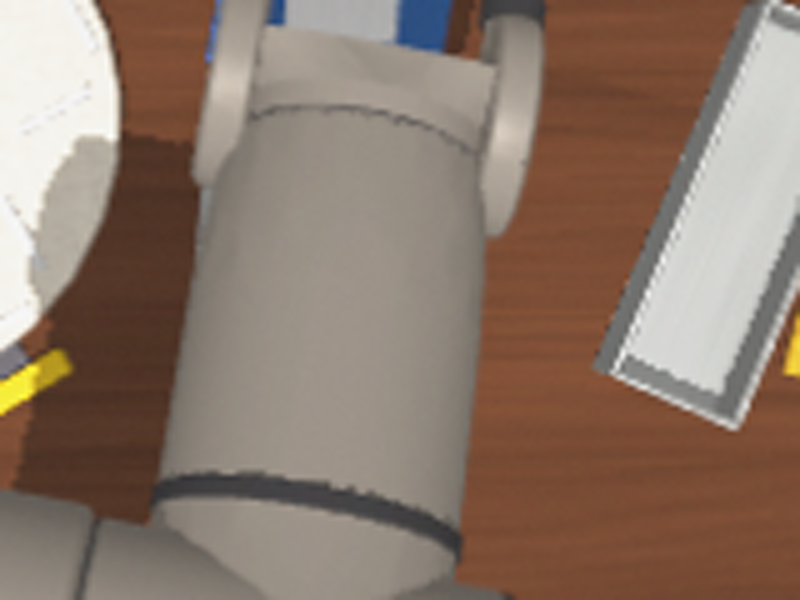

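The arm hides the tub in this picture, but the tray at (700,220) is empty. Setting the scoop down on the mat.

```bash
python3 steer.py '[[0,0,0,-3,0,6,12],[0,0,0,0,0,3,12],[0,0,0,0,0,1,12],[0,0,0,0,0,0,12],[0,0,0,0,0,0,12]]';python3 steer.py '[[0,0,0,0,0,1.5,12],[0,0,0,0,0,0,12],[0,0,0,0,0,0,12]]'
```

```text
time_s: 34.55
tcp_pos: [703.4, -52.9, 111.5]
ee_rot: [-180.0, 0.1, 174.7]
ft_force: [0.4, 0.1, 5.4]
width: 15.0
grasp_force: 79.6
time_s: 34.85
tcp_pos: [703.5, -52.9, 111.5]
ee_rot: [-180.0, 0.1, 174.7]
ft_force: [-2.7, 1.4, 11.8]
width: 15.3
grasp_force: 80.9
```

Contact. Open, rise, and move aside toward the lid at height.

```bash
python3 steer.py '[[0,0,0,0,0,0,40],[0,0,0,0,0,0,60],[0,0,0,0,0,0,60],[0,0,0,0,0,-15,60],[0,0,0,0,0,-30,60],[0,0,0,0,0,-40,60],[0,0,0,0,0,-40,60],[0,0,0,0,0,0,60]]'
python3 g.py 620 -300 230 90
```

```text
time_s: 35.65
tcp_pos: [705.5, -53.3, 243.0]
ee_rot: [-179.9, 0.8, 174.7]
ft_force: [0.5, 0.1, -0.4]
width: 60.1
grasp_force: 0.0
t 35.6 pos [705.5, -53.3, 243.0] rot [-179.9, 0.8, 174.7] F [0.5, 0.1, -0.4] w 60.1
 rotvec [0.5, 0.7, 84.7]  shift before turn [62.4, -253.5, 12.6]  after turn [-246.7, -85.5, 13.0]
```

```bash
python3 steer.py '[[0,0,0,9,-36,0,60],[0,0,0,9,-36,0,60],[0,0,0,9,-36,0,60],[0,0,0,9,-36,0,60],[0,0,0,9,-36,0,60],[0,0,0,9,-36,0,60],[0,0,0,9,-36,0,60],[0,0,8.5,0,0,0,60],[0,0,8.5,0,0,0,60],[0,0,8.5,0,0,0,60]]'
python3 steer.py '[[0,0,8.5,0,0,0,60],[0,0,8.5,0,0,0,60],[0,0,8.5,0,0,0,60],[0,0,8.5,0,0,0,60],[0,0,8.5,0,0,0,60],[0,0,8.5,0,0,0,60],[0,0,8.5,0,0,0,60],[0,0,8.5,0,0,0,60],[0,0,7.8,0,0,0,60],[0,0,0,0,0,0,60]]'
cat > look.py <<'E'
from h import *
for n in("top","scene"):
    c=cap(n);P,d_,o=cloud(c);H=hsv(c);h,s,v=H[...,0],H[...,1],H[...,2];z=P[...,2]; print(n)
    m=(h>18)&(h<35)&(s>120)&(z<112)&(np.hypot(P[...,0]-476,P[...,1]+40)<60)
    for r in rect(P,m,8): print("pill?",r.round(1))
    q=near(P,(s>160)&(h>3)&(h<16)&(z>108)&(z<122),476,-40,75); mar(big(q),"amber rim")
    q=near(P,((h<5)|(h>174))&(s>150)&(z>124)&(z<140),704,-53,60); mar(big(q),"handle top")
    q=near(P,(s<60)&(v>120)&(z>0)&(z<14),672,-50,60); mar(big(q),"scoop floor")
    q=near(P,(h>15)&(h<35)&(s>120)&(z>6)&(z<17),437,-375,100); mar(big(q),"lid")
    q=near(P,(v<70)&(z>28)&(z<41),437,-375,80); mar(big(q),"lidbar")
    save(c,n+"13.png",(240,200,440,320) if n=="top" else (130,150,330,300),4)
E
python3 look.py; python3 g.py 441 -372 120 73.4
```

```text
time_s: 36.65
tcp_pos: [616.6, -298.6, 234.9]
ee_rot: [-180.0, 0.0, 148.8]
ft_force: [0.1, 1.0, 0.1]
width: 60.2
grasp_force: 0.0
time_s: 37.65
tcp_pos: [616.8, -298.0, 234.9]
ee_rot: [180.0, 0.0, 73.3]
ft_force: [-0.0, -0.1, 0.7]
width: 60.3
grasp_force: 0.0
top
pill? [484.9 -69.6  61.7  33.8  67.7  22.4  21.2 -88.9  55. ]
pill? [459.3 -40.   65.7  34.6  99.8  96.   24.6  84.5 243. ]
amber rim c 475.3 -38.5 z 114.8  size 108.7 63.0 ang 84.7 n 159
handle top few
scoop floor c 670.3 -94.5 z 9.7  size 67.1 36.1 ang -23.3 n 192
lid few
lidbar few
scene
amber rim c 476.8 -39.8 z 114.6  size 112.8 68.6 ang 84.9 n 256
handle top few
scoop floor c 660.6 -90.8 z 12.4  size 33.7 33.6 ang 66.5 n 27
lid c 440.4 -374.0 z 14.0  size 112.8 67.3 ang 72.6 n 498
lidbar c 443.6 -374.9 z 35.0  size 40.4 11.5 ang 74.2 n 67
t 37.8 pos [616.9, -298.0, 234.7] rot [180.0, 0.0, 73.6] F [-1.3, 0.0, -0.4] w 60.3
 rotvec [0.0, 0.0, 0.2]  shift before turn [-120.6, -147.8, 114.7]  after turn [-121.2, -147.4, 114.7]
```

```bash
python3 - <<'E'
from h import *
a=cap("top");b=cap("scene")
A=cv2.resize(a["img"][225:285,275:345][...,::-1],(400,343),interpolation=cv2.INTER_CUBIC)
B=cv2.resize(b["img"][170:290,190:330][...,::-1],(400,343),interpolation=cv2.INTER_CUBIC)
C=cv2.resize(a["img"][120:225,240:362][...,::-1],(290,250),interpolation=cv2.INTER_CUBIC)
D=cv2.resize(b["img"][200:360,110:300][...,::-1],(297,250),interpolation=cv2.INTER_CUBIC)
o=np.zeros((600,800,3),np.uint8); o[:343,:400]=A;o[:343,400:]=B;o[343:593,:290]=C;o[343:593,400:697]=D
cv2.imwrite("pics/last.png",o)
P,_,_=cloud(b);H=hsv(b);h,s,z=H[...,0],H[...,1],P[...,2]
q=near(P,((h<5)|(h>174))&(s>150)&(z>20)&(z<145),690,-80,130); mar(big(q),"red any")
P,_,_=cloud(a);H=hsv(a);h,s,z=H[...,0],H[...,1],P[...,2]
q=near(P,((h<5)|(h>174))&(s>150)&(z>5)&(z<145),690,-80,130); mar(big(q),"red any")
d=np.linalg.norm
E
```

```text
red any c 699.6 -140.5 z 113.3  size 25.8 16.4 ang -26.4 n 126
red any c 699.2 -135.0 z 126.6  size 25.6 21.8 ang -28.1 n 99
```

View pics/last.png

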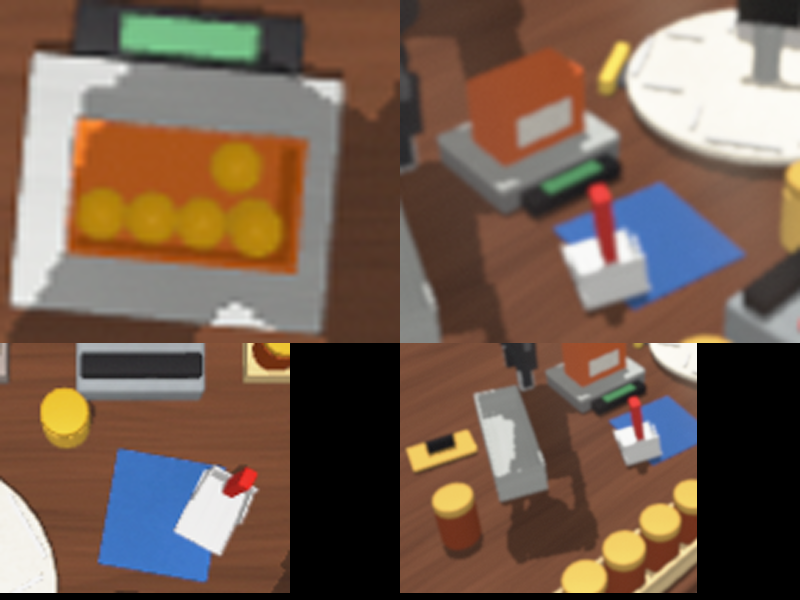

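Top-left crop: five yellow discs are visible in the tub; the one at (255,228) looks larger, so one may lie on another. The other crops show the scoop knocked to the right edge of the mat (handle at (240,480)) and the tray empty. Check the depth of that pill and look for any stray yellow.

```bash
python3 - <<'E'
from h import *
np.set_printoptions(suppress=True,precision=0,linewidth=250)
c=cap("top");P,d_,o=cloud(c);H=hsv(c);h,s,v=H[...,0],H[...,1],H[...,2]
t=np.radians(-5.3); ex=np.array([np.cos(t),np.sin(t)]);ey=np.array([-ex[1],ex[0]])
d=P[...,:2]-[476,-39.5];X=d@ex;Y=d@ey
m=(h>18)&(h<35)&(s>120)&(abs(X)<30)&(abs(Y)<54)
n,l,st,cen=cv2.connectedComponentsWithStats(m.astype(np.uint8)); print(st)
r0,r1,c0,c1=np.where(m)[0].min(),np.where(m)[0].max(),np.where(m)[1].min(),np.where(m)[1].max()
print(np.where(m,P[...,2],0)[r0:r1+1,c0:c1+1])
for n in("top","scene"):
    c=cap(n);P,d_,o=cloud(c);H=hsv(c);h,s,v=H[...,0],H[...,1],H[...,2]
    m=(h>15)&(h<35)&(s>110)&(P[...,0]>200)&(P[...,0]<860)&(abs(P[...,1])<600)&(P[...,2]<60)&(P[...,2]>4)
    print(n);print(rect(P,m,10).round())
E
```

```text
[[     0      0    560    420 234905]
 [   312    250      8      8     52]
 [   289    258     35     12    243]]
[[ 0.  0.  0.  0.  0.  0.  0.  0.  0.  0.  0.  0.  0.  0.  0.  0.  0.  0.  0.  0.  0.  0.  0.  0.  0. 59. 60. 62. 56.  0.  0.  0.  0.  0.  0.]
 [ 0.  0.  0.  0.  0.  0.  0.  0.  0.  0.  0.  0.  0.  0.  0.  0.  0.  0.  0.  0.  0.  0.  0.  0. 57. 60. 61. 63. 64. 65.  0.  0.  0.  0.  0.]
 [ 0.  0.  0.  0.  0.  0.  0.  0.  0.  0.  0.  0.  0.  0.  0.  0.  0.  0.  0.  0.  0.  0.  0. 60. 59. 63. 62. 67. 66. 59. 60.  0.  0.  0.  0.]
 [ 0.  0.  0.  0.  0.  0.  0.  0.  0.  0.  0.  0.  0.  0.  0.  0.  0.  0.  0.  0.  0.  0.  0. 60. 61. 63. 65. 65. 65. 60. 61.  0.  0.  0.  0.]
 [ 0.  0.  0.  0.  0.  0.  0.  0.  0.  0.  0.  0.  0.  0.  0.  0.  0.  0.  0.  0.  0.  0.  0. 59. 60. 65. 63. 65. 64. 64. 63.  0.  0.  0.  0.]
 [ 0.  0.  0.  0.  0.  0.  0.  0.  0.  0.  0.  0.  0.  0.  0.  0.  0.  0.  0.  0.  0.  0.  0. 58. 64.  0.  0. 63. 63. 65. 58.  0.  0.  0.  0.]
 [ 0.  0.  0.  0.  0.  0.  0.  0.  0.  0.  0.  0.  0.  0.  0.  0.  0.  0.  0.  0.  0.  0.  0.  0. 61. 63. 60. 65. 60. 61. 59.  
[... 1871 characters left out ...]
0.]]
top
[[ 854.  465.   34.    8.   48.   41.   13.   90.   41.]
 [ 852.  394.   32.    5.   50.   35.   13.  -87.   39.]
 [ 856.  327.   28.    3.   48.   29.    6.  -83.   32.]
 [ 853.  256.   31.    9.   52.   32.   13.  -85.   38.]
 [ 853.  186.   33.    7.   49.   27.   13.  -86.   35.]
 [ 766.   68.   14.   -6.   50.   53.   18.  -78.   66.]
 [ 421.  480.   29.   -6.   61.   58.   25.   -8.  117.]
 [ 408.  156.   21.   -3.   28.   93.   18.  -59.  171.]
 [ 296. -596.   53.   50.   59.   27.   14.    6.   43.]]
scene
[[ 411.  165.   19.    1.   28.  119.   18.  -63.   95.]
 [ 805.   51.   45.    2.   76.  154.   58.  -57.  185.]
 [ 442. -373.   14.   -2.   36.  111.   69.   74.  540.]]
```

A pill top at z≈91 sits directly above one at 65, so all six pills are in the tub, well below the rim. Now the lid; the scoop comes after, since it was knocked to the mat's edge.

```bash
python3 steer.py '[[0,0,0,-24.2,-29.6,0,40],[0,0,0,-24.2,-29.6,0,40],[0,0,0,-24.2,-29.6,0,40],[0,0,0,-24.2,-29.6,0,40],[0,0,0,-24.2,-29.6,20,40],[0,0,0,0,0,40,40],[0,0,0,0,0,40,40],[0,0,0,0,0,40,40],[0,0,0,0,0,0,40],[0,0,0,0,0,0,40]]'
python3 g.py 440.2 -373.2 34 73.3
```

```text
time_s: 39.0
tcp_pos: [440.6, -371.8, 95.0]
ee_rot: [-180.0, 0.0, 73.4]
ft_force: [0.6, -0.1, 0.0]
width: 39.8
grasp_force: 0.0
t 39.0 pos [440.6, -371.8, 95.0] rot [-180.0, 0.0, 73.4] F [0.6, -0.1, 0.0] w 39.8
 rotvec [-0.0, 0.0, 0.1]  shift before turn [-1.4, 0.1, 61.0]  after turn [-1.4, 0.0, 61.0]
```

```bash
python3 steer.py '[[0,0,0,-1.4,0,30,40],[0,0,0,0,0,20,40],[0,0,0,0,0,8,40],[0,0,0,0,0,3,40],[0,0,0,0,0,0,40],[0,0,0,0,0,0,8],[0,0,0,0,0,0,8],[0,0,0,0,0,0,8],[0,0,0,0,0,0,8],[0,0,0,0,0,0,8]]' 40
python3 steer.py '[[0,0,0,0,0,0,8],[0,0,0,0,0,-15,8],[0,0,0,0,0,-35,8],[0,0,0,0,0,-40,8],[0,0,0,0,0,-40,8],[0,0,0,0,0,-30,8],[0,0,0,0,0,0,8],[0,0,0,0,0,0,8]]'
python3 - <<'E'
from h import *
s=robot.state(); print(s["tcp_pos"].round(1),s["ee_rot"].round(1))
for n in("top","scene"):
    c=cap(n);P,d_,o=cloud(c);H=hsv(c);h,s,v=H[...,0],H[...,1],H[...,2];z=P[...,2]
    q=near(P,(h>15)&(h<35)&(s>120)&(z>120),440,-373,90)
    if len(q): print(np.percentile(q[:,2],[3,50,97])); mar(big(q),"lid")
E
python3 g.py 476 -39.5 200 84.7
```

```text
time_s: 40.0
tcp_pos: [440.7, -373.6, 34.7]
ee_rot: [179.9, 0.1, 73.4]
ft_force: [0.5, 0.4, 6.8]
width: 13.3
grasp_force: 40.0
time_s: 40.8
tcp_pos: [439.9, -372.8, 193.8]
ee_rot: [179.9, 0.1, 73.4]
ft_force: [1.1, 0.4, -0.8]
width: 13.0
grasp_force: 39.2
[ 439.9 -372.8  193.8] [1.799e+02 1.000e-01 7.340e+01]
[167.14090799 170.74285384 219.15678603]
lid c 442.2 -363.0 z 170.7  size 95.4 63.8 ang 73.8 n 521
[162.71591718 171.6894361  179.11845514]
lid c 439.9 -373.8 z 171.7  size 108.9 66.2 ang 74.2 n 547
t 40.9 pos [439.4, -372.3, 192.1] rot [-179.9, -0.0, 73.4] F [-0.5, -0.0, -0.5] w 12.9
 rotvec [-0.1, -0.1, -11.3]  shift before turn [329.4, -60.2, -7.5]  after turn [334.8, 5.7, -7.9]
```

```bash
python3 steer.py '[[0,0,-5.6,0,0,0,8],[0,0,-5.7,0,0,0,8],[0,0,0,37,0.6,0,8],[0,0,0,37,0.6,0,8],[0,0,0,37,0.6,0,8],[0,0,0,37,0.6,0,8],[0,0,0,37,0.6,0,8],[0,0,0,37,0.6,0,8],[0,0,0,37,0.6,0,8],[0,0,0,37,0.6,0,8]]'
python3 steer.py '[[0,0,0,36,0.6,0,8],[0,0,0,0,0,15,8],[0,0,0,0,0,10,8],[0,0,0,0,0,0,8],[0,0,0,0,0,0,8],[0,0,0,0,0,0,8]]'
python3 g.py 475.8 -39 143 84.7
python3 - <<'E'
from h import *
for n in("top","scene"):
    c=cap(n);P,d_,o=cloud(c);H=hsv(c);h,s,v=H[...,0],H[...,1],H[...,2];z=P[...,2]; print(n)
    q=near(P,(h>17)&(h<35)&(s>120)&(z>136)&(z<152),476,-39,90); mar(big(q),"lid")
    q=near(P,(s>160)&(h>3)&(h<16)&(z>109)&(z<120),476,-40,75); mar(big(q),"amber rim")
E
```

```text
time_s: 41.9
tcp_pos: [471.5, -76.9, 191.8]
ee_rot: [-179.8, -0.0, 84.7]
ft_force: [0.1, 0.5, -1.5]
width: 13.2
grasp_force: 39.1
time_s: 42.5
tcp_pos: [476.4, -43.6, 168.4]
ee_rot: [180.0, 0.0, 84.6]
ft_force: [0.1, 0.2, 0.4]
width: 13.0
grasp_force: 39.1
t 42.5 pos [476.4, -43.6, 168.4] rot [180.0, 0.0, 84.6] F [0.1, 0.2, 0.4] w 13.0
 rotvec [0.0, 0.0, -0.1]  shift before turn [4.5, -1.0, 25.4]  after turn [4.5, -1.0, 25.4]
top
lid few
amber rim few
scene
lid c 479.7 -45.4 z 147.2  size 109.1 61.5 ang 82.7 n 280
amber rim c 477.5 -40.1 z 114.5  size 111.4 64.8 ang 83.8 n 154
```

```bash
python3 steer.py '[[0,0,0,4.8,-1.2,0,8],[0,0,0,0,0,8,8],[0,0,0,0,0,6,8],[0,0,0,0,0,3,8],[0,0,0,0,0,0,8],[0,0,0,0,0,0,8]]'
python3 steer.py '[[0,0,0,0,0,3,8],[0,0,0,0,0,2,8],[0,0,0,0,0,0,8],[0,0,0,0,0,0,8]]'
```

```text
time_s: 43.2
tcp_pos: [475.5, -38.0, 151.1]
ee_rot: [-180.0, 0.0, 84.7]
ft_force: [-0.1, 0.5, -0.5]
width: 13.0
grasp_force: 39.1
time_s: 43.6
tcp_pos: [475.4, -38.0, 146.2]
ee_rot: [-180.0, 0.0, 84.7]
ft_force: [0.2, 0.7, -0.9]
width: 13.2
grasp_force: 39.1
```

```bash
python3 steer.py '[[0,0,0,0,0,2,8],[0,0,0,0,0,0,8],[0,0,0,0,0,0,8]]'
python3 steer.py '[[0,0,0,0,0,1.5,8],[0,0,0,0,0,0,8],[0,0,0,0,0,0,8]]'; python3 steer.py '[[0,0,0,0,0,1,8],[0,0,0,0,0,0,8],[0,0,0,0,0,0,8]]'
```

```text
time_s: 43.9
tcp_pos: [475.4, -38.0, 144.2]
ee_rot: [-180.0, 0.0, 84.7]
ft_force: [-0.6, -1.0, 0.2]
width: 13.3
grasp_force: 39.1
time_s: 44.2
tcp_pos: [475.6, -38.0, 143.7]
ee_rot: [179.9, 0.0, 84.7]
ft_force: [-2.4, 1.3, 8.2]
width: 13.1
grasp_force: 40.4
time_s: 44.5
tcp_pos: [475.6, -38.0, 143.7]
ee_rot: [179.9, 0.1, 84.7]
ft_force: [-5.7, 1.7, 18.0]
width: 13.3
grasp_force: 41.7
```

```bash
python3 steer.py '[[0,0,0,0,0,-1,8],[0,0,0,0,0,0,30],[0,0,0,0,0,0,45],[0,0,0,0,0,0,45],[0,0,0,0,0,0,45],[0,0,0,0,0,-15,45],[0,0,0,0,0,-35,45],[0,0,0,0,0,-40,45],[0,0,0,0,0,0,45]]'
cat > look2.py <<'E'
from h import *
for n in("top","scene"):
    c=cap(n);P,d_,o=cloud(c);H=hsv(c);h,s,v=H[...,0],H[...,1],H[...,2];z=P[...,2]; print(n)
    q=near(P,(h>17)&(h<35)&(s>120)&(z>112)&(z<130),476,-39,90)
    if len(q)>20:
        q=big(q); mar(q,"lid"); A=np.c_[q[:,:2]-q[:,:2].mean(0),np.ones(len(q))]; print(np.linalg.lstsq(A,q[:,2],rcond=None)[0].round(3))
    q=near(P,(s>160)&(h>3)&(h<16)&(z>40)&(z<113),476,-40,75); 
    if len(q)>20: mar(big(q),"amber sides")
    q=near(P,((h<5)|(h>174))&(s>150)&(z>124)&(z<140),700,-135,80)
    if len(q)>9: mar(big(q),"handle top")
    q=near(P,(s<60)&(v>120)&(z>0)&(z<14),665,-120,90)
    if len(q)>20: mar(big(q),"scoop floor")
E
python3 look2.py; python3 g.py 699 -137 240 147
```

```text
time_s: 45.4
tcp_pos: [478.0, -38.5, 237.4]
ee_rot: [179.5, 0.1, 84.7]
ft_force: [0.5, 0.3, 0.5]
width: 45.1
grasp_force: 0.0
top
handle top c 699.0 -137.8 z 130.8  size 24.1 16.1 ang -30.8 n 54
scoop floor c 672.9 -111.7 z 8.3  size 87.3 64.9 ang -24.9 n 518
scene
lid c 478.3 -38.3 z 122.4  size 110.0 62.9 ang 86.6 n 286
[-5.00000e-03 -1.00000e-03  1.22606e+02]
amber sides c 497.9 -55.4 z 88.4  size 125.7 59.4 ang 55.6 n 479
handle top c 699.7 -140.8 z 131.9  size 27.3 15.1 ang -33.8 n 48
scoop floor c 669.7 -112.9 z 8.9  size 99.3 66.9 ang -28.9 n 209
t 45.5 pos [475.7, -38.0, 233.1] rot [179.9, 0.0, 84.7] F [-0.1, -0.5, 0.3] w 45.2
 rotvec [0.1, 0.1, -62.3]  shift before turn [-77.9, 231.6, -6.5]  after turn [-241.2, 38.6, -6.9]
```

```bash
python3 steer.py '[[0,0,0,-13.2,38.7,0,60],[0,0,0,-13.2,38.7,0,60],[0,0,0,-13.2,38.7,0,60],[0,0,0,-13.2,38.7,0,60],[0,0,0,-13.2,38.7,0,60],[0,0,0,-13.2,38.7,0,60],[0,0,-8.2,0,0,0,60],[0,0,-8.2,0,0,0,60],[0,0,-8.2,0,0,0,60],[0,0,-8.2,0,0,0,60]]' 80
python3 steer.py '[[0,0,-8.2,0,0,0,60],[0,0,-8.2,0,0,0,60],[0,0,-8.2,0,0,0,60],[0,0,-7.9,0,0,0,60],[0,0,0,0,0,30,60],[0,0,0,0,0,0,60],[0,0,0,0,0,0,60]]'
python3 g.py 699.3 -138.5 107 150
python3 - <<'E'
from h import *
c=cap("scene");P,d_,o=cloud(c);H=hsv(c);h,s,v=H[...,0],H[...,1],H[...,2];z=P[...,2]
for a,b in((60,80),(80,100),(100,120),(120,140)):
    q=near(P,((h<5)|(h>174))&(s>150)&(z>a)&(z<b),700,-135,60); print(a,np.median(q,0).round(1),len(q))
E
```

```text
time_s: 46.5
tcp_pos: [698.8, -138.3, 229.6]
ee_rot: [-179.8, -0.2, 117.8]
ft_force: [-0.3, -0.7, -0.5]
width: 60.2
grasp_force: 0.0
time_s: 47.2
tcp_pos: [698.5, -138.2, 200.7]
ee_rot: [-179.9, -0.2, 149.9]
ft_force: [0.2, 0.0, 1.1]
width: 60.0
grasp_force: 0.0
t 47.2 pos [698.5, -138.2, 200.7] rot [-179.9, -0.2, 149.9] F [0.2, 0.0, 1.1] w 60.0
 rotvec [-0.1, -0.2, -0.1]  shift before turn [-1.2, 0.2, 93.7]  after turn [-0.8, 0.1, 93.7]
60 [ 708.6 -141.4   71.6] 23
80 [ 707.4 -143.6   89.1] 25
100 [ 707.4 -145.5  110.6] 30
120 [ 702.2 -143.5  131.5] 53
```

```bash
python3 steer.py '[[0,0,0,-1,0,30,60],[0,0,0,0,0,35,60],[0,0,0,0,0,27,60],[0,0,0,0,0,0,12],[0,0,0,0,0,0,12],[0,0,0,0,0,0,12],[0,0,0,0,0,0,12],[0,0,0,0,0,0,12],[0,0,0,0,0,0,12]]'
python3 steer.py '[[0,0,0,0,0,-10,12],[0,0,0,0,0,-20,12],[0,0,0,0,0,-30,12],[0,0,0,0,0,0,12],[0,0,0,0,0,0,12]]'
python3 look2.py
python3 g.py 703.9 -53 160 174.7
python3 - <<'E'
from h import *
for n in("top","scene"):
    c=cap(n);P,d_,o=cloud(c);H=hsv(c);h,s,v=H[...,0],H[...,1],H[...,2];z=P[...,2]
    q=near(P,(s<60)&(v>110)&(z>50)&(z<78),672,-118,65); q=big(q); mar(q,"floor"); A=np.c_[q[:,:2]-q[:,:2].mean(0),np.ones(len(q))]; print(np.linalg.lstsq(A,q[:,2],rcond=None)[0].round(3))
E
```

```text
time_s: 48.15
tcp_pos: [701.7, -139.4, 114.0]
ee_rot: [180.0, 0.3, 150.0]
ft_force: [-0.2, -0.9, 6.3]
width: 15.1
grasp_force: 79.1
time_s: 48.65
tcp_pos: [700.3, -138.9, 171.8]
ee_rot: [-180.0, 0.1, 150.0]
ft_force: [0.0, -0.3, -2.1]
width: 15.1
grasp_force: 78.3
top
lid c 477.7 -18.4 z 120.6  size 71.6 63.8 ang 84.7 n 499
[-0.00000e+00  8.00000e-03  1.20557e+02]
scene
lid c 472.5 -43.2 z 122.6  size 97.3 61.8 ang 89.5 n 193
[-5.00000e-03  8.00000e-03  1.22717e+02]
amber sides c 485.8 -83.2 z 80.1  size 87.1 46.9 ang 34.6 n 315
handle top c 701.1 -145.6 z 133.1  size 14.6 8.4 ang 22.2 n 23
scoop floor c 624.4 -121.7 z 3.3  size 13.5 4.3 ang -26.4 n 7
t 48.8 pos [699.4, -138.7, 169.5] rot [-179.9, -0.1, 150.0] F [1.0, -0.1, -2.1] w 15.0
 rotvec [-0.0, -0.1, -24.7]  shift before turn [39.0, 76.4, 9.5]  after turn [3.5, 85.7, 9.5]
floor c 668.3 -117.5 z 64.3  size 81.2 67.8 ang -24.5 n 247
[-2.6000e-02  3.3000e-02  6.4818e+01]
floor c 668.2 -121.5 z 67.7  size 91.1 66.3 ang -30.4 n 232
[ 2.1000e-02 -1.5000e-02  6.8618e+01]
```

```bash
python3 steer.py '[[0,0,-8.2,0,0,0,12],[0,0,-8.2,0,0,0,12],[0,0,-8.2,0,0,0,12],[0,0,0,1,28,0,12],[0,0,0,1,28,0,12],[0,0,0,1,28,0,12],[0,0,0,0,2,25,12],[0,0,0,0,0,20,12],[0,0,0,0,0,5,12],[0,0,0,0,0,0,12]]'
python3 steer.py '[[0,0,0,0,0,3,12],[0,0,0,0,0,2,12],[0,0,0,0,0,0,12],[0,0,0,0,0,0,12]]'
python3 steer.py '[[0,0,0,0,0,2,12],[0,0,0,0,0,0,12],[0,0,0,0,0,0,12]]'
```

```text
time_s: 49.85
tcp_pos: [704.6, -53.0, 119.1]
ee_rot: [-180.0, -0.2, 174.6]
ft_force: [-1.6, 0.7, -0.8]
width: 15.1
grasp_force: 78.2
time_s: 50.25
tcp_pos: [705.5, -53.2, 116.3]
ee_rot: [-180.0, 0.0, 174.6]
ft_force: [0.0, 0.1, -1.6]
width: 14.9
grasp_force: 78.2
time_s: 50.55
tcp_pos: [705.7, -53.1, 114.4]
ee_rot: [-180.0, 0.1, 174.6]
ft_force: [0.3, 0.5, 1.3]
width: 14.8
grasp_force: 78.6
```

Contact at 114.4. Press 1 mm more, release and rise.

```bash
python3 steer.py '[[0,0,0,0,0,1,12],[0,0,0,0,0,0,12],[0,0,0,0,0,0,40],[0,0,0,0,0,0,60],[0,0,0,0,0,0,60],[0,0,0,0,0,-15,60],[0,0,0,0,0,-35,60],[0,0,0,0,0,-40,60],[0,0,0,0,0,-40,60],[0,0,0,0,0,0,60]]'
cat > look3.py <<'E'
from h import *
for n in("top","scene"):
    c=cap(n);P,d_,o=cloud(c);H=hsv(c);h,s,v=H[...,0],H[...,1],H[...,2];z=P[...,2]; print(n)
    q=near(P,(h>17)&(h<35)&(s>120)&(z>112)&(z<130),476,-39,90)
    if len(q)>20: mar(big(q),"lid")
    q=near(P,((h<5)|(h>174))&(s>150)&(z>124)&(z<140),704,-55,80)
    if len(q)>9: mar(big(q),"handle top")
    q=near(P,(s<60)&(v>120)&(z>0)&(z<14),672,-52,75)
    if len(q)>20: mar(big(q),"scoop floor")
E
python3 look3.py
python3 g.py 475.5 -39 240 84.7
```

```text
time_s: 51.55
tcp_pos: [707.7, -53.3, 251.7]
ee_rot: [-179.9, 0.8, 174.6]
ft_force: [-0.2, 0.0, 1.0]
width: 60.0
grasp_force: 0.0
top
handle top c 697.8 -51.7 z 131.8  size 22.5 15.0 ang -9.2 n 50
scoop floor c 667.3 -49.9 z 7.3  size 86.0 67.8 ang -5.9 n 548
scene
lid c 478.8 -40.7 z 122.5  size 108.7 58.0 ang 82.4 n 275
handle top c 697.5 -54.7 z 132.4  size 28.5 14.0 ang -4.0 n 47
scoop floor c 667.2 -52.9 z 9.2  size 93.8 66.4 ang -7.6 n 228
t 51.6 pos [705.8, -53.0, 245.1] rot [-179.9, 0.2, 174.6] F [-0.6, -0.5, -0.5] w 60.1
 rotvec [0.1, 0.2, 89.9]  shift before turn [230.6, -7.8, 4.3]  after turn [-7.3, -230.6, 5.1]
```

```bash
python3 steer.py '[[0,0,0,38.5,-1.3,0,85],[0,0,0,38.5,-1.3,0,85],[0,0,0,38.5,-1.3,0,85],[0,0,0,38.5,-1.3,0,85],[0,0,0,38.5,-1.3,0,85],[0,0,0,38.5,-1.3,0,85],[0,0,8.5,0,0,0,85],[0,0,8.5,0,0,0,85],[0,0,8.5,0,0,0,85],[0,0,8.5,0,0,0,85]]' 30
python3 steer.py '[[0,0,8.5,0,0,0,85],[0,0,8.5,0,0,0,85],[0,0,8.5,0,0,0,85],[0,0,8.5,0,0,0,85],[0,0,8.5,0,0,0,85],[0,0,8.5,0,0,0,85],[0,0,4.9,0,0,0,85],[0,0,0,0,0,40,85],[0,0,0,0,0,0,85],[0,0,0,0,0,0,85]]'
python3 g.py 475.7 -39 97 84.7
```

```text
time_s: 52.65
tcp_pos: [473.8, -38.7, 241.9]
ee_rot: [-179.9, -0.1, 140.2]
ft_force: [0.3, 0.6, -0.3]
width: 85.3
grasp_force: 0.0
time_s: 53.65
tcp_pos: [473.9, -38.7, 202.3]
ee_rot: [-179.8, 0.0, 84.7]
ft_force: [-0.0, 0.6, -0.6]
width: 84.4
grasp_force: 0.0
t 53.6 pos [473.9, -38.7, 202.3] rot [-179.8, 0.0, 84.7] F [-0.0, 0.6, -0.6] w 84.4
 rotvec [-0.2, 0.0, -0.0]  shift before turn [-0.1, 2.2, 105.3]  after turn [-0.1, 1.8, 105.3]
```

```bash
python3 steer.py '[[0,0,0,0,1.8,30,85],[0,0,0,0,0,30,85],[0,0,0,0,0,30,85],[0,0,0,0,0,15,85],[0,0,0,0,0,0,85],[0,0,0,0,0,0,50],[0,0,0,0,0,0,50],[0,0,0,0,0,0,50],[0,0,0,0,0,0,50],[0,0,0,0,0,0,50]]' 35
python3 steer.py '[[0,0,0,0,0,0,50],[0,0,0,0,0,-10,50],[0,0,0,0,0,-25,50],[0,0,0,0,0,-35,50],[0,0,0,0,0,-40,50],[0,0,0,0,0,-10,50],[0,0,0,0,0,0,50],[0,0,0,0,0,0,50]]'
python3 look2.py | grep -A1 -E "lid|top|scene"; python3 g.py 477.6 196.1 215 120.8
```

```text
time_s: 54.65
tcp_pos: [477.3, -39.3, 99.4]
ee_rot: [179.8, 0.1, 84.7]
ft_force: [-0.9, -0.1, 6.6]
width: 63.6
grasp_force: 40.5
time_s: 55.45
tcp_pos: [475.6, -38.8, 216.7]
ee_rot: [-179.9, 0.0, 84.7]
ft_force: [-1.2, -0.3, -3.4]
width: 63.9
grasp_force: 40.4
top
handle top c 698.9 -56.7 z 132.1  size 19.3 4.9 ang -11.1 n 10
scoop floor c 666.4 -56.4 z 7.4  size 85.4 52.4 ang -5.3 n 409
scene
handle top c 699.3 -58.7 z 132.0  size 28.5 6.5 ang -5.3 n 28
scoop floor c 667.6 -58.5 z 9.1  size 94.5 53.9 ang -4.4 n 180
t 55.5 pos [475.4, -38.8, 216.0] rot [-179.8, 0.0, 84.7] F [-0.4, -0.7, -2.8] w 63.5
 rotvec [-0.2, -0.1, -36.1]  shift before turn [234.1, -19.6, 1.1]  after turn [200.6, 122.2, 1.0]
```

```bash
python3 steer.py '[[0,0,0,20,-1.7,0,50],[0,0,0,34,-2.9,0,50],[0,0,0,36,-3,0,50],[0,0,0,36,-3,0,50],[0,0,0,36,-3,0,50],[0,0,0,36,-3,0,50],[0,0,0,36,-3,0,50],[0,0,-6,0,0,0,50],[0,0,-7.5,0,0,0,50],[0,0,-7.5,0,0,0,50]]'
python3 steer.py '[[0,0,-7.5,0,0,0,50],[0,0,-7.4,0,0,0,50],[0,0,0,0,0,30,50],[0,0,0,0,0,35,50],[0,0,0,0,0,0,50],[0,0,0,0,0,0,50],[0,0,0,0,0,0,50]]'
python3 g.py 478.9 196.2 93.4 120.6
python3 - <<'E'
from h import *
c=cap("top");P,_,_=cloud(c);H=hsv(c);h,s,v=H[...,0],H[...,1],H[...,2];z=P[...,2]
q=near(P,(v<70)&(z>141)&(z<152),576,255,60); mar(big(q),"hub")
for n in("top","scene"):
    c=cap(n);P,_,_=cloud(c);H=hsv(c);h,s,v=H[...,0],H[...,1],H[...,2];z=P[...,2]
    q=near(P,(h>17)&(h<35)&(s>120)&(z>130)&(z<200),478,196,90)
    if len(q)>20: mar(big(q),n+" lid")
E
```

```text
time_s: 56.55
tcp_pos: [477.8, 196.1, 215.7]
ee_rot: [-179.8, 0.0, 106.0]
ft_force: [-0.0, -0.4, -2.0]
width: 63.2
grasp_force: 40.4
time_s: 57.25
tcp_pos: [479.5, 196.0, 153.7]
ee_rot: [179.9, 0.1, 120.6]
ft_force: [-0.3, 0.0, -2.7]
width: 63.2
grasp_force: 41.2
t 57.2 pos [479.5, 196.0, 153.7] rot [179.9, 0.1, 120.6] F [-0.3, 0.0, -2.7] w 63.2
 rotvec [0.1, 0.1, -0.0]  shift before turn [0.6, -0.4, 60.3]  after turn [0.5, -0.4, 60.3]
hub c 575.7 252.3 z 146.3  size 74.0 15.1 ang 30.6 n 142
top lid c 500.9 156.9 z 174.9  size 63.6 23.0 ang 21.1 n 162
scene lid c 476.6 193.9 z 177.1  size 107.9 58.1 ang -56.9 n 151
```

```bash
python3 steer.py '[[0,0,0,0.5,-0.4,25,50],[0,0,0,0,0,20,50],[0,0,0,0,0,5,50],[0,0,0,0,0,0,50],[0,0,0,0,0,0,50]]'
python3 steer.py '[[0,0,0,0,0,3,50],[0,0,0,0,0,3,50],[0,0,0,0,0,0,50],[0,0,0,0,0,0,50]]'
python3 steer.py '[[0,0,0,0,0,2,50],[0,0,0,0,0,1.5,50],[0,0,0,0,0,0,50],[0,0,0,0,0,0,50]]'
```

```text
time_s: 57.9
tcp_pos: [478.8, 196.1, 103.7]
ee_rot: [179.9, 0.1, 120.6]
ft_force: [0.5, -0.9, -3.0]
width: 63.9
grasp_force: 41.1
time_s: 58.3
tcp_pos: [478.0, 195.9, 96.7]
ee_rot: [-180.0, 0.0, 120.6]
ft_force: [0.7, -0.0, -2.7]
width: 63.4
grasp_force: 41.2
time_s: 58.7
tcp_pos: [478.1, 196.0, 93.5]
ee_rot: [180.0, 0.0, 120.6]
ft_force: [-1.7, -0.4, 2.4]
width: 63.4
grasp_force: 41.9
```

```bash
python3 steer.py '[[0,0,0,0,0,0.5,50],[0,0,0,0,0,0,70],[0,0,0,0,0,0,85],[0,0,0,0,0,0,85],[0,0,0,0,0,0,85],[0,0,0,0,0,-20,85],[0,0,0,0,0,-40,85],[0,0,0,0,0,-40,85],[0,0,0,0,0,-40,85],[0,0,0,0,0,0,85]]'
python3 steer.py '[[0,0,0,-38,0,0,85],[0,0,0,-38,0,0,85],[0,0,0,-38,0,0,85],[0,0,0,-38,0,0,85],[0,0,0,-38,0,0,85],[0,0,0,-38,0,0,85],[0,0,0,0,0,0,85],[0,0,0,0,0,0,85]]'
python3 - <<'E'
from h import *
for n in("top","scene"):
    c=cap(n);P,_,_=cloud(c);H=hsv(c);h,s,v=H[...,0],H[...,1],H[...,2];z=P[...,2];print(n)
    q=near(P,(h>17)&(h<35)&(s>120)&(z>104)&(z<124),478,196,90)
    if len(q)>20:
        q=big(q); mar(q,"lid"); A=np.c_[q[:,:2]-q[:,:2].mean(0),np.ones(len(q))]; print(np.linalg.lstsq(A,q[:,2],rcond=None)[0].round(3))
    q=near(P,(s>160)&(h>3)&(h<16)&(z>40)&(z<112),478,196,90)
    if len(q)>20: mar(big(q),"amber")
    q=near(P,((h<5)|(h>174))&(s>150)&(z>124)&(z<140),698,-52,80)
    if len(q)>9: mar(big(q),"handle top")
    q=near(P,(s<60)&(v>120)&(z>0)&(z<14),667,-50,75)
    if len(q)>20: mar(big(q),"scoop floor")
    for a,b in((679,310),(525,355),(626,157)):
        q=near(P,(z>103)&(z<114),a,b,75); mar(big(q),"other rim") if len(q)>30 else 0
E
python3 g.py 478 196 240 120.6
```

```text
time_s: 59.7
tcp_pos: [480.7, 196.8, 238.2]
ee_rot: [179.4, 0.2, 120.6]
ft_force: [0.1, -0.2, -0.4]
width: 84.6
grasp_force: 0.0
time_s: 60.5
tcp_pos: [593.9, -0.9, 231.6]
ee_rot: [-179.9, -0.0, 120.5]
ft_force: [-0.4, 0.8, -0.0]
width: 85.1
grasp_force: 0.0
top
lid c 477.4 197.3 z 114.4  size 109.0 63.7 ang -58.8 n 816
[-2.0000e-03  0.0000e+00  1.1436e+02]
amber c 504.4 149.5 z 78.3  size 58.7 1.6 ang 30.5 n 57
handle top c 701.9 -52.0 z 133.0  size 13.7 12.0 ang 76.8 n 25
other rim c 675.0 312.6 z 108.8  size 111.7 66.0 ang -59.5 n 214
other rim c 518.2 353.9 z 108.7  size 111.1 66.5 ang 30.9 n 229
scene
lid c 477.8 193.5 z 116.3  size 107.7 59.1 ang -57.6 n 141
[5.00000e-03 9.00000e-03 1.16378e+02]
amber c 489.6 138.2 z 77.9  size 25.4 10.5 ang 29.1 n 93
handle top c 698.1 -55.8 z 132.5  size 24.4 14.5 ang -4.5 n 46
scoop floor c 666.8 -52.6 z 9.4  size 96.8 69.3 ang -6.8 n 241
other rim c 672.5 310.3 z 108.1  size 119.1 62.3 ang -56.9 n 103
other rim c 518.8 353.9 z 108.7  size 109.4 69.0 ang 28.7 n 102
t 60.6 pos [593.4, 0.5, 232.2] rot [-179.9, -0.0, 120.6] F [-0.3, 0.7, 0.5] w 85.2
 rotvec [-0.1, -0.0, 0.0]  shift before turn [227.1, 0.2, -7.7]  after turn [227.1, 0.2, -7.8]
```

Lid top is at 114.4 mm (114 expected), level and 1 mm from the gate; the scoop stands flat on the mat about 5 mm from its centre; the other two tubs are in their pockets. Handing in.

```bash
python3 -c "
from cell import robot
print(robot.hand_in())"
```

```text
the job is handed in; nothing more can be done
None
```

The job is handed in, but the hand-in returned no verdict; by my last measurements the amber tub is closed and back at the gate with all six pills in it, the scoop (which had been knocked to the mat's edge and was re-placed) stands on its mat, and the other tubs are still in the carousel.

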